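# Put labelled cartridge shells in the pinned label press and set its timer

## Task

The freshly labelled grey cartridge shells (the loose flat parts with two round holes) must sit in the label press while the glue sets: raise the press bar fully with its lever, seat every one of these shells fully home on a pair of dowel pins of its own, label up, and then lower the bar all the way over them. After that set the timer beside the press: pull its knob up out of the notch, turn it clockwise from the dot to the long stroke and push it fully back in. Leave the jar, the mushroom figurine and the other things on the shelf standing where they are.

Things in the scene. Friction and masses are not known exactly. Their poses are not given: they have to be found in the camera images.
- press: label press, fixed, yaw within 0.13. Wooden base 20 mm thick, x -35..100, y -225..170 mm. Origin: on the shelf under the middle of the pin row; x away from the robot, y along the row. Six steel dowel pins at x = 0: 30 mm either side (in y) of pair middles y = -105, 0, 105 mm; 8 mm thick, 14 mm high, top 5 mm tapered to 4 mm. Behind: white bearing blocks x 60..96 mm, 62 mm high, y -176 and 158 mm
- shell0: flat grey cartridge shell, 96 x 52 x 16 mm, 50 to 100 g, paper label in the middle of its top, two round through holes 11 mm in diameter 60 mm apart on its long centre line (30 mm either side of the middle). Origin: centre of the underside; x along its length, z up. Lies loose, flat, label up. A half turn about z gives the same part. One of the three may be absent (None)
- shell1: flat grey cartridge shell, 96 x 52 x 16 mm, 50 to 100 g, paper label in the middle of its top, two round through holes 11 mm in diameter 60 mm apart on its long centre line (30 mm either side of the middle). Origin: centre of the underside; x along its length, z up. Lies loose, flat, label up. A half turn about z gives the same part. One of the three may be absent (None)
- shell2: flat grey cartridge shell, 96 x 52 x 16 mm, 50 to 100 g, paper label in the middle of its top, two round through holes 11 mm in diameter 60 mm apart on its long centre line (30 mm either side of the middle). Origin: centre of the underside; x along its length, z up. Lies loose, flat, label up. A half turn about z gives the same part. One of the three may be absent (None)
- station0 (a point): middle between the two pins of the right-hand (y = -105 mm) pair of the press, on the top face of the base (20 mm above the shelf), where the centre of a seated shell's underside comes to lie; axes as press
- station1 (a point): middle between the two pins of the middle pair of the press, on the top face of the base (20 mm above the shelf), where the centre of a seated shell's underside comes to lie; axes as press
- station2 (a point): middle between the two pins of the left-hand (y = +105 mm) pair of the press, on the top face of the base (20 mm above the shelf), where the centre of a seated shell's underside comes to lie; axes as press
- press_bar (a joint): press bar + lever, one rigid part on a shaft along the press's y at x 75 mm, 44.5 mm above the shelf. 0 = lowered: the bar (305 mm long) lies over the rear edges (x > 16 mm) of all stations, 2 mm above a seated shell. Grows as it swings up and back to a stop at 1.6 (bar upright, pins free). Raised: over 1.35; lowered: under 0.12; starts 0..0.06. Friction holds it; 3 N at the tip moves it
- lever_tip (a point): centre of the black grip on the lever's end, right-hand (-y) end of the press: a cylinder 18 mm in diameter, 24 mm long, along the press's y; pinch its flat ends (along y) from above, it pivots between the fingers. 75 mm from the shaft; 70 mm above the shelf when lowered, 114 mm when raised. In the press frame at joint angle q: x = 75 - 75 cos(q + 0.35), z = 44.5 + 75 sin(q + 0.35) mm
- lever_pivot (a point): point on the shaft axis beside the lever, about which lever_tip swings; axes as press
- timer: pull-set timer, fixed, at a new place and yaw each time: white box 90 x 90 x 50 mm with a grey bar knob on top. Origin: centre of its underside. On top a black dot on its -x side marks off (0) and a black stroke 1.2 rad clockwise (from above) from the dot marks the set position; small grey ticks between
- timer_pull (a joint): how far the knob is pulled up: 0 fully in, to a stop at 0.015 m. In the notch the knob cannot be turned; it turns freely once pulled up by more than 10 mm. Friction of 2.5 N holds it at any height
- timer_turn (a joint): knob angle in rad, growing clockwise seen from above: 0 at the dot (start, in its notch), 1.2 at the stroke, stops at -0.12 and 1.32. The knob goes back in only within about 0.15 of 1.2 (or of 0); in between it is blocked. Turning takes about 0.06 N m
- knob_grip (a point): on the knob's turning axis, 76 mm above the shelf when in: middle of a bar grip 58 mm long, 16 mm wide, 30 mm tall (top 11 mm above this point, below it a disc of 68 mm diameter whose top is 19 mm lower). The point's x runs along the bar and turns with the knob; pinch the bar across its width. A black line on it points (towards the point's -x) at the marks
- jar: bystander: round glass jar with a screw lid, 75 mm in diameter, 88 mm high; origin under its centre
- mushroom: bystander: white ceramic mushroom figurine, 52 mm in diameter, 57 mm high; origin under its centre
- controller_grip: bystander: black U-shaped silicone controller grip, about 82 x 128 x 22 mm
- cartridges: bystander: stack of three grey cartridges without holes, 70 x 110 x 54 mm, at the back
- mug: bystander: blue mug, 80 mm in diameter, 90 mm high, at the back
There are look-alikes about, which are no part of the job. Leave any green or pink look-alike of the shell1 alone.

How it is judged:
On the way, in this order (a step that is already met when the one before it is completed fails the run):
1. the press bar is raised (over 1.35 rad) (value of joint press_bar above 1.35 rad), for 0.2 s.
2. every shell present is seated home on a pair of pins, with the bar still raised (((horizontal distance between shell0 and station0 below 0.004 m and z of shell0 in the frame of station0 below 0.004 m and angle between shell0's own z axis and vertical below 0.08 rad and angle between the x axis of shell0 and the y axis of press, either way round below 0.15 rad) or (horizontal distance between shell0 and station1 below 0.004 m and z of shell0 in the frame of station1 below 0.004 m and angle between shell0's own z axis and vertical below 0.08 rad and angle between the x axis of shell0 and the y axis of press, either way round below 0.15 rad) or (horizontal distance between shell0 and station2 below 0.004 m and z of shell0 in the frame of station2 below 0.004 m and angle between shell0's own z axis and vertical below 0.08 rad and angle between the x axis of shell0 and the y axis of press, either way round below 0.15 rad)) and ((horizontal distance between shell1 and station0 below 0.004 m and z of shell1 in the frame of station0 below 0.004 m and angle between shell1's own z axis and vertical below 0.08 rad and angle between the x axis of shell1 and the y axis of press, either way round below 0.15 rad) or (horizontal distance between shell1 and station1 below 0.004 m and z of shell1 in the frame of station1 below 0.004 m and angle between shell1's own z axis and vertical below 0.08 rad and angle between the x axis of shell1 and the y axis of press, either way round below 0.15 rad) or (horizontal distance between shell1 and station2 below 0.004 m and z of shell1 in the frame of station2 below 0.004 m and angle between shell1's own z axis and vertical below 0.08 rad and angle between the x axis of shell1 and the y axis of press, either way round below 0.15 rad)) and ((horizontal distance between shell2 and station0 below 0.004 m and z of shell2 in the frame of station0 below 0.004 m and angle between shell2's own z axis and vertical below 0.08 rad and angle between the x axis of shell2 and the y axis of press, either way round below 0.15 rad) or (horizontal distance between shell2 and station1 below 0.004 m and z of shell2 in the frame of station1 below 0.004 m and angle between shell2's own z axis and vertical below 0.08 rad and angle between the x axis of shell2 and the y axis of press, either way round below 0.15 rad) or (horizontal distance between shell2 and station2 below 0.004 m and z of shell2 in the frame of station2 below 0.004 m and angle between shell2's own z axis and vertical below 0.08 rad and angle between the x axis of shell2 and the y axis of press, either way round below 0.15 rad)) and value of joint press_bar above 1 rad), for 0.2 s.
3. the press bar is lowered (under 0.12 rad) over the seated shells (((horizontal distance between shell0 and station0 below 0.004 m and z of shell0 in the frame of station0 below 0.004 m and angle between shell0's own z axis and vertical below 0.08 rad and angle between the x axis of shell0 and the y axis of press, either way round below 0.15 rad) or (horizontal distance between shell0 and station1 below 0.004 m and z of shell0 in the frame of station1 below 0.004 m and angle between shell0's own z axis and vertical below 0.08 rad and angle between the x axis of shell0 and the y axis of press, either way round below 0.15 rad) or (horizontal distance between shell0 and station2 below 0.004 m and z of shell0 in the frame of station2 below 0.004 m and angle between shell0's own z axis and vertical below 0.08 rad and angle between the x axis of shell0 and the y axis of press, either way round below 0.15 rad)) and ((horizontal distance between shell1 and station0 below 0.004 m and z of shell1 in the frame of station0 below 0.004 m and angle between shell1's own z axis and vertical below 0.08 rad and angle between the x axis of shell1 and the y axis of press, either way round below 0.15 rad) or (horizontal distance between shell1 and station1 below 0.004 m and z of shell1 in the frame of station1 below 0.004 m and angle between shell1's own z axis and vertical below 0.08 rad and angle between the x axis of shell1 and the y axis of press, either way round below 0.15 rad) or (horizontal distance between shell1 and station2 below 0.004 m and z of shell1 in the frame of station2 below 0.004 m and angle between shell1's own z axis and vertical below 0.08 rad and angle between the x axis of shell1 and the y axis of press, either way round below 0.15 rad)) and ((horizontal distance between shell2 and station0 below 0.004 m and z of shell2 in the frame of station0 below 0.004 m and angle between shell2's own z axis and vertical below 0.08 rad and angle between the x axis of shell2 and the y axis of press, either way round below 0.15 rad) or (horizontal distance between shell2 and station1 below 0.004 m and z of shell2 in the frame of station1 below 0.004 m and angle between shell2's own z axis and vertical below 0.08 rad and angle between the x axis of shell2 and the y axis of press, either way round below 0.15 rad) or (horizontal distance between shell2 and station2 below 0.004 m and z of shell2 in the frame of station2 below 0.004 m and angle between shell2's own z axis and vertical below 0.08 rad and angle between the x axis of shell2 and the y axis of press, either way round below 0.15 rad)) and value of joint press_bar below 0.12 rad), for 0.2 s.
4. the timer knob is pulled up out of its notch (over 9 mm) (value of joint timer_pull above 0.009 m), for 0.1 s.
5. the knob is turned to the stroke while it is out (value of joint timer_pull above 0.006 m and value of joint timer_turn above 0.95 rad), for 0.1 s.
At the end, for the whole second after the job is handed in: Every shell present rests label up on its pair of pins (within 4 mm of the station's middle and of the base, tilt under 0.08, along the row within 0.15 rad); press bar lowered (under 0.12 rad); timer knob in (under 3 mm) at the stroke (over 1.0 rad) (all of step 3 and value of joint timer_pull below 0.003 m and value of joint timer_turn above 1 rad and velocity of joint timer_turn below 0.05 rad/s and linear speed of each of shell0, shell1, shell2 below 0.02 m/s); the robot touches nothing.
It fails at once if the glass jar is pushed more than 50 mm aside or tipped over (distance of jar from where it was at the start of the episode above 0.05 m or angle between jar's own z axis and vertical above 0.5 rad).
It fails at once if the mushroom is pushed more than 50 mm aside or tipped over (distance of mushroom from where it was at the start of the episode above 0.05 m or angle between mushroom's own z axis and vertical above 0.5 rad).
It fails at once if the controller grip, cartridge stack or mug is pushed more than 50 mm aside or tipped over (distance of any of controller_grip, cartridges, mug from where it was at the start of the episode above 0.05 m or angle between any of controller_grip, cartridges, mug's own z axis and vertical above 0.5 rad).
Of shell0, shell1, shell2 only 2 to 3 are there at a start; the rules pass over those that are not, and their reading is None.
At some moment in a run one of shell0, shell1, shell2 may be knocked a few centimetres aside while the robot is not near it.
Once in a run the grip may slacken for a moment while it holds something.
It also fails if it takes over 210 s, if anything falls off the work surface, if the arm or the gripper's body presses on something with over 40 N, if the wrist force passes 120 N, or if a joint passes its speed limit or range.

## Robot

A 6-joint arm with a two-finger parallel gripper is mounted at the origin on the work surface. World frame = base frame: x ahead of the robot, y to its left, z up, the work surface at z = 0. Lengths are in m, angles in rad, forces in N, time in s.
With the tool pointing down it reaches from about 0.3 to 0.75 m from the base axis. Payload 8.5 kg.
Tool frame: the origin (TCP) lies at the very end of the fingers, on their centre line; the grasp point (between the pads) lies 19 mm behind it; z points along the fingers, y is the direction in which the jaws open and shut (so a half turn about z gives the same grasp; the last joint's range is limited). The gripper opens to 85 mm and grips with 20 to 120 N. Pads are 22 mm wide; open, the fingers measure 114 mm over their backs; the gripper's body (76 mm by 85 mm) begins 54 mm behind the grasp point. The pads swing forward as they close: fully open they stand 13 mm farther back than shut.
Start: joints at [1.091, 0.381, 1.297, -0, 1.464, -0.215], TCP at [0.144, 0.531, 0.231] pointing down, gripper open.
Joint ranges: [-3.11, 3.11], [-0.89, 2.33], [0.22, 2.48], [-1.42, 4.56], [0.17, 2.85], [-2.88, 2.88]. Speed limits (rad/s): [2.39, 2.39, 3.14, 3.14, 3.14, 3.14].

## Interface

Orientations are given as a unit quaternion [x, y, z, w].
In Python, from bench import sense, snapshot, calibration, sign_off, find_in, masks_of, place_of gives the robot as it stands. The module is installed in compiled form; this text tells all that it offers.
- The arm moves only by the tool move_arm, never from a script. Its argument "targets" is a list of rows, each a list of 5 numbers: the opening, from -1 (shut) to 1 (fully open), so that 0 is half open, then the shift along the tool's x, y, z in mm, then the turn about the tool's z in rad. In form: [[gripper, tx, ty, tz, yaw], ...]. A call has 1 to 12 rows; each row shifts and turns the commanded pose from where the row before left it, along the tool's axes as they then stand; what a row does not reach is not made up. A row lasts 1/12 s, in which the tool goes at most 41.7 mm and 7.16 degrees, less where a joint would pass 70% of its speed; a pose out of reach is approached as far as the arm can. A call with a gripper value outside its range is refused whole. The fingers move at their own pace and stop on an object; "force" is the grip in N (left out, the last holds). Time passes only in rows, so rows that do not move let the fingers close. It gives the time, the measured TCP pose, the force and the opening at its end, in the units of the state.
- sense(): the state, without advancing time (a new reading comes with each control period).
- snapshot(name): name is "side" or "top"; returns the picture (480x640x3 uint8, blue, green, red); there is no depth.
- calibration(name): a dict with "vfov" (degrees; the focal length in pixels is half the picture's height over the tangent of half this angle, whatever the lens; pixels are square), "cx", "cy" (the principal point, pixels), "rvec" (rotation vector, rad) and "tvec" (3), from world to camera coordinates, as OpenCV has them. Camera axes: x right, y down, z forward; pixel columns grow to the right and rows downward; lengths in m; the calibration is good to about 2 mm. A picture is of the moment at which its call begins. calibration takes no time and is no camera call.
- sign_off(): hands the job in, once; it reports no verdict.
Trained networks look in the newest picture that a camera, given by its name, has taken for a name from the list of things; names that differ only in an ending like _2 or _b are one class to them, and where a whole thing is asked for, a point or a joint stands for the part that bears it (a point fixed in the world has none). Each returns a list of dicts, best first, with "score" (0 to 1); they miss things now and then, are a little off and sometimes report something else, mostly with a low value. They report only what shows in the picture. A call takes as long as a camera call. They do not tell look-alikes from the thing itself.
- find_in(camera, label): "box" ([centre column, centre row, width, height] in pixels, round what is visible of it).
- masks_of(camera, label): "region" (480x640 bool, what is visible of it) and "box" ([centre column, centre row, width, height] in pixels, round what is visible of it).
- place_of(camera, label): "xy" ([column, row] in pixels: a listed point, or the origin of a listed thing).
The state is a dict: "time_s": time; "joints": joint angles; "joint_vel": joint speeds; "tau": joint torques, N m; "position": TCP position; "ee_rot": TCP orientation; "wrist_force": force on the tool from outside, world axes, zero at the start; "wrist_torque": the same for the moment, N m; "width": finger opening in m.
Only numpy, scipy, OpenCV 4.12 (cv2) and the standard library are available. Lean on these libraries where they do the work, as an engineer would, in place of code of your own. Each camera call takes 0.05 s, during which the arm holds its last target.

## Working session

There is one attempt and no reset: what is moved stays moved. The work goes in short steps, Python scripts to look and compute and a tool call to move; the robot and the scene stay as the last step left them, time stands still between calls to the robot, and variables do not carry over. Pictures are saved under pics/ and viewed, and the job is handed in when it is done.

Besides the shell and the picture viewer there is one more tool, called after ">>>" as name(argument=value, ...) on one line, values as JSON. move_arm: Moves the arm, as the interface text tells. Its arguments: {"type":"object","properties":{"targets":{"type":"array","items":{"type":"array","items":{"type":"number"}}},"force":{"type":"number"}},"required":["targets"]}

```bash
ls; mkdir -p pics; python3 - <<'E'
from bench import *
import cv2
s=sense()
for k,v in s.items(): print(k,v)
for n in ("side","top"):
    im=snapshot(n); cv2.imwrite(f"pics/{n}0.png",im); print(n,calibration(n))
E
```

```text
pics
time_s 0.0
joints [ 1.09071825e+00  3.81210984e-01  1.29827154e+00 -2.19168785e-05
  1.46363531e+00 -2.15282510e-01]
joint_vel [-1.19963177e-03 -1.99282590e-04 -8.56217517e-04 -1.55883136e-03
 -1.35251645e-03  5.99013898e-05]
tau [ 1.18275660e-03 -4.48470175e+01 -2.31277335e+01 -1.34250613e-04
  4.76655303e-03  1.07404210e-05]
position [0.14379528 0.53055261 0.23070011]
ee_rot [ 1.32010109e-01  9.91248077e-01 -7.20674998e-04 -2.49585954e-04]
wrist_force [-0.85115743 -0.2794725   0.74428878]
wrist_torque [ 0.01422149 -0.05538054 -0.00996644]
width 0.08574569453757001
side {'vfov': 51.85571003733014, 'cx': 325.27082528290236, 'cy': 249.5394048821462, 'rvec': array([ 2.43184217, -0.37061529,  0.14932955]), 'tvec': array([-0.55841033,  0.10873927,  1.11345318])}
top {'vfov': 45.916772580183626, 'cx': 318.1756091118228, 'cy': 234.58945640175153, 'rvec': array([ 2.15032124, -2.19839378,  0.13333916]), 'tvec': array([-0.05550372,  0.55270389,  1.43104774])}
```

View pics/side0.png

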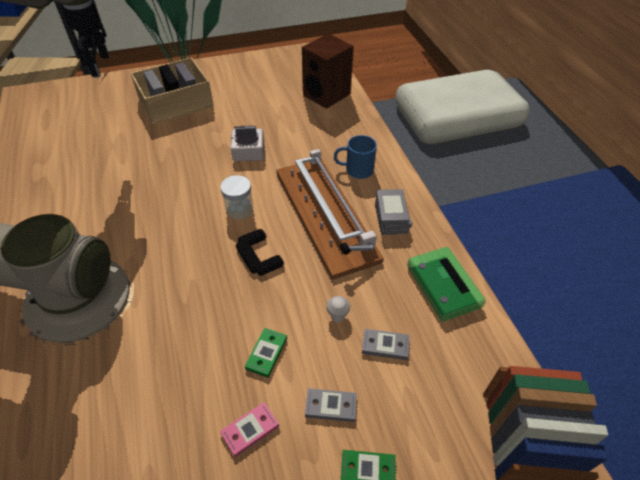

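View pics/top0.png

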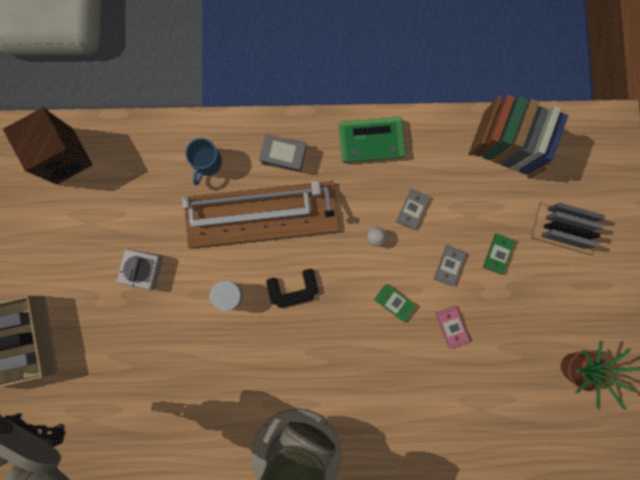

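```bash
cat > h.py <<'E'
from bench import *
import numpy as np, cv2
from scipy.spatial.transform import Rotation as R
def cam(n):
    c=calibration(n); f=240/np.tan(np.radians(c['vfov'])/2)
    K=np.array([[f,0,c['cx']],[0,f,c['cy']],[0,0,1.]])
    return K,np.array(c['rvec'],float),np.array(c['tvec'],float)
def proj(n,P):
    K,r,t=cam(n); p,_=cv2.projectPoints(np.atleast_2d(np.array(P,float)),r,t,K,None); return p[:,0]
def back(n,uv,z):
    K,r,t=cam(n); Rm=cv2.Rodrigues(r)[0]; uv=np.atleast_2d(uv).astype(float)
    d=np.c_[uv,np.ones(len(uv))]@np.linalg.inv(K).T@Rm; C=-Rm.T@t
    return C+d*((z-C[2])/d[:,2])[:,None]
def crop(im,u,v,w,h,s):
    u,v=int(u),int(v); c=im[max(0,v-h//2):v+h//2,max(0,u-w//2):u+w//2]
    return cv2.resize(c,None,fx=s,fy=s,interpolation=cv2.INTER_CUBIC)
def pose():
    s=sense(); return s['position'],R.from_quat(s['ee_rot']).as_matrix(),s
E
python3 - <<'E'
from h import *
print(proj('top',[[0.144,0.531,0.231],[0,0,0],[0.3,0,0],[0.3,0.3,0]]),proj('side',[[0.144,0.531,0.231]]))
z={'shell0':0.0,'press':0,'lever_tip':0.07,'timer':0,'knob_grip':0.076,'jar':0,'mushroom':0,'lever_pivot':.0445,'station0':.02,'station1':.02,'station2':.02,'controller_grip':0,'cartridges':0,'mug':0}
for n in('top','side'):
  snapshot(n)
  for l in z:
    for r in place_of(n,l)[:5]:
        if r['score']>.2: print(n,l,round(r['score'],2),np.round(r['xy'],1),np.round(back(n,r['xy'],z[l])[0][:2],4))
print(sense()['time_s'])
E
```

```text
[[ 43.14168542 420.54302394]
 [296.20182446 453.40356329]
 [294.01672786 333.14636703]
 [177.36343286 335.97023213]] [[102.69614357  71.51994269]]
top shell0 0.96 [497.9 253.1] [ 0.4954 -0.5406]
top shell0 0.8 [390.5 300.1] [ 0.379  -0.2526]
top shell0 0.74 [412.3 210.6] [ 0.6131 -0.3191]
top shell0 0.69 [448.2 266.9] [ 0.462  -0.4075]
top shell0 0.63 [328.4 214.9] [ 0.6062 -0.0964]
top press 0.71 [248.4 230. ] [0.5706 0.1149]
top press 0.29 [293.6 296.5] [ 0.3941 -0.0006]
top lever_tip 0.7 [329.8 212.5] [ 0.6024 -0.0976]
top lever_tip 0.69 [252.2 231.6] [0.5581 0.098 ]
top lever_tip 0.47 [146.6 268.2] [0.4723 0.3604]
top timer 0.62 [145.7 267.2] [0.4787 0.3827]
top timer 0.33 [252.2 228.2] [0.5751 0.1049]
top knob_grip 0.86 [136.2 265.9] [0.4782 0.3843]
top jar 0.67 [227.9 296.2] [0.3988 0.1697]
top mushroom 0.7 [379.4 236. ] [ 0.5473 -0.2295]
top lever_pivot 0.95 [326.4 188.1] [ 0.6697 -0.0914]
top station0 0.96 [249.5 226.3] [0.5778 0.1098]
top station0 0.63 [292.4 223.1] [ 0.5838 -0.0016]
top station0 0.58 [212.3 229.5] [0.5715 0.2061]
top station1 0.96 [249.5 226.3] [0.5778 0.10
[... 1280 characters left out ...]
 station0 0.27 [249.  258.9] [ 0.3906 -0.0194]
side station1 0.95 [323.2 234. ] [0.5814 0.0039]
side station1 0.64 [293.2 180.4] [0.5615 0.2118]
side station1 0.62 [310.8 204.8] [0.5808 0.1093]
side station1 0.47 [382.1 348.3] [ 0.6039 -0.3309]
side station1 0.27 [249.  258.9] [ 0.3906 -0.0194]
side station2 0.95 [323.2 234. ] [0.5814 0.0039]
side station2 0.64 [293.2 180.4] [0.5615 0.2118]
side station2 0.62 [310.8 204.8] [0.5808 0.1093]
side station2 0.47 [382.1 348.3] [ 0.6039 -0.3309]
side station2 0.27 [249.  258.9] [ 0.3906 -0.0194]
side controller_grip 0.89 [249.2 258.5] [ 0.3926 -0.0022]
side cartridges 0.93 [387.9 214.5] [0.7687 0.0358]
side mug 0.6 [359.9 166.4] [0.7636 0.2343]
1.6
```

```bash
python3 - <<'E'
from h import *
t=cv2.imread('pics/top0.png'); s=cv2.imread('pics/side0.png')
cv2.imwrite('pics/c1.png',crop(t,265,215,190,130,4))
cv2.imwrite('pics/c2.png',crop(t,140,270,100,80,7))
cv2.imwrite('pics/c3.png',crop(s,330,210,190,140,4))
E
```

```text
(no output)
```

View pics/c1.png

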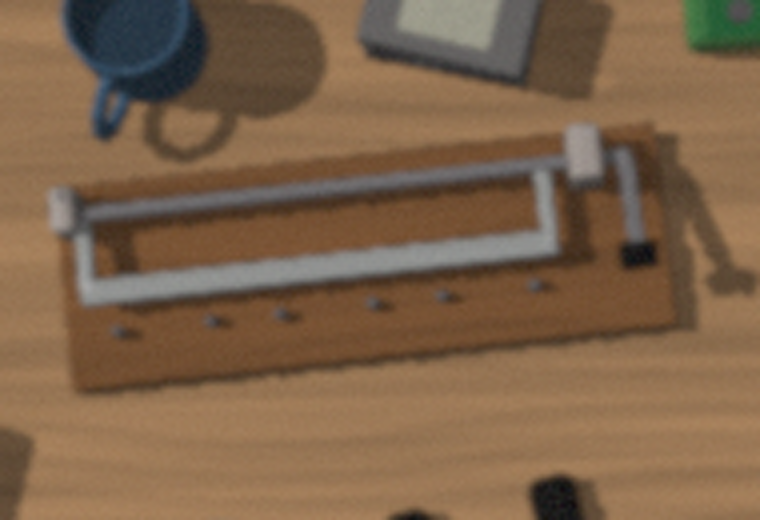

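View pics/c2.png

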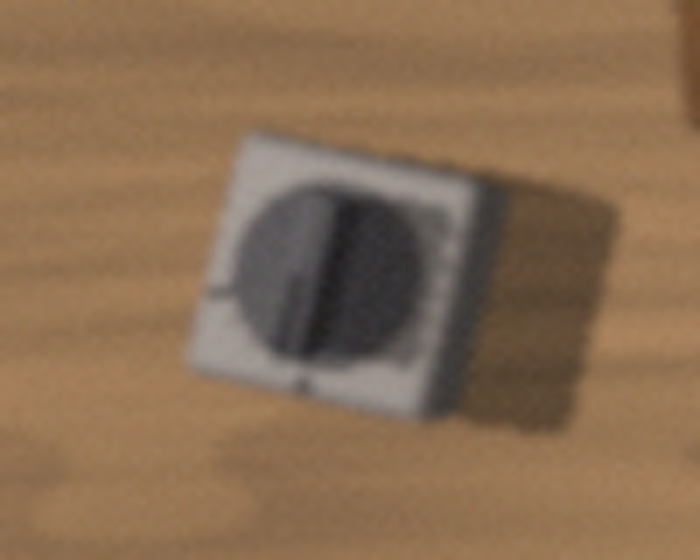

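View pics/c3.png

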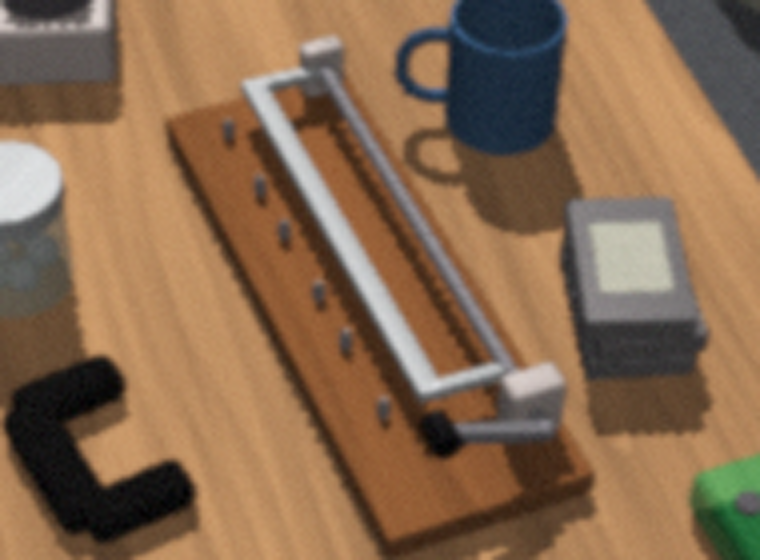

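```bash
cat > fitpress.py <<'E'
from h import *
from scipy.optimize import least_squares
g=lambda p,u0,v0,s:(np.array(p,float)+.5)/s-.5+np.array([u0,v0])
pt=g([(118,332),(210,321),(282,315),(374,303),(444,296),(534,286)],170,150,4)
ps=g([(228,130),(261,187),(284,233),(319,293),(345,341),(383,410)],235,140,4)
ct=g([(77,391),(678,325),(655,122)],170,150,4)   # front-left, front-right, back-right (z .02)
cs=g([(168,120),(390,545),(590,478)],235,140,4)
ys=np.array([135,75,30,-30,-75,-135])/1000
def model(p,z=.028):
    x,y,a=p[:3]; c,s=np.cos(a),np.sin(a)
    W=lambda q:np.array([[x+c*X-s*Y,y+s*X+c*Y,Z] for X,Y,Z in q])
    P=W([(0,Y,z) for Y in ys]); C=W([(-.035,.170,.02),(-.035,-.225,.02),(.1,-.225,.02)])
    return P,C
def res(p,use='ts',k=0.5):
    P,C=model(p); r=[]
    if 't' in use: r+=[(proj('top',P)-pt).ravel(),k*(proj('top',C)-ct).ravel()]
    if 's' in use: r+=[(proj('side',P)-ps).ravel(),k*(proj('side',C)-cs).ravel()]
    return np.concatenate(r)
if __name__=='__main__':
  for u in('t','s','ts'):
    for k in (0,.5):
      f=least_squares(res,[.58,.11,.08],args=(u,k)); print(u,k,np.round(f.x,4),round(np.sqrt(np.mean(f.fun**2)),2)); 
  print(np.round(f.fun.reshape(-1,2),1).tolist())
E
python3 fitpress.py
```

```text
t 0 [0.5754 0.104  0.09  ] 0.16
t 0.5 [0.5754 0.1039 0.0901] 0.24
s 0 [0.5762 0.1015 0.0879] 0.16
s 0.5 [0.5763 0.1017 0.0854] 0.31
ts 0 [0.5759 0.1031 0.0892] 0.31
ts 0.5 [0.5759 0.1031 0.088 ] 0.38
[[0.4, -0.4], [0.7, -0.1], [0.1, -0.5], [0.3, -0.0], [0.1, -0.2], [0.7, -0.2], [-0.5, 0.1], [0.3, 0.0], [0.2, -0.0], [-0.1, -0.3], [-0.6, -0.4], [-0.2, -0.9], [-0.4, -0.4], [-0.2, -0.2], [-0.3, -0.3], [-0.6, -0.2], [-0.4, 0.1], [0.8, -0.2]]
```

```bash
python3 - <<'E'
from h import *
t=cv2.imread('pics/top0.png'); s=cv2.imread('pics/side0.png')
a=crop(t,432,240,90,110,5);b=crop(s,360,375,130,110,5)
cv2.imwrite('pics/d1.png',a);cv2.imwrite('pics/d2.png',b)
cv2.imwrite('pics/d3.png',crop(s,248,145,80,70,7))
E
```

```text
(no output)
```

View pics/d1.png

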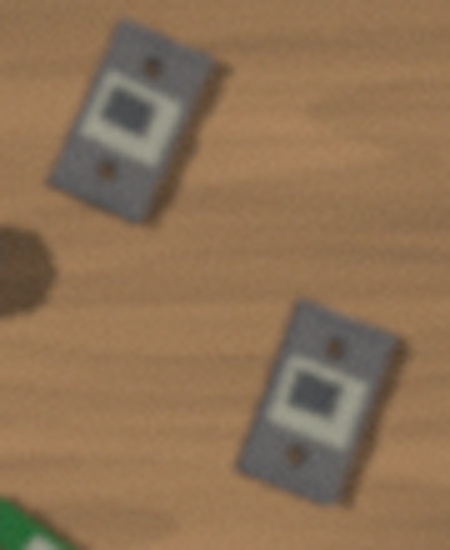

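View pics/d2.png

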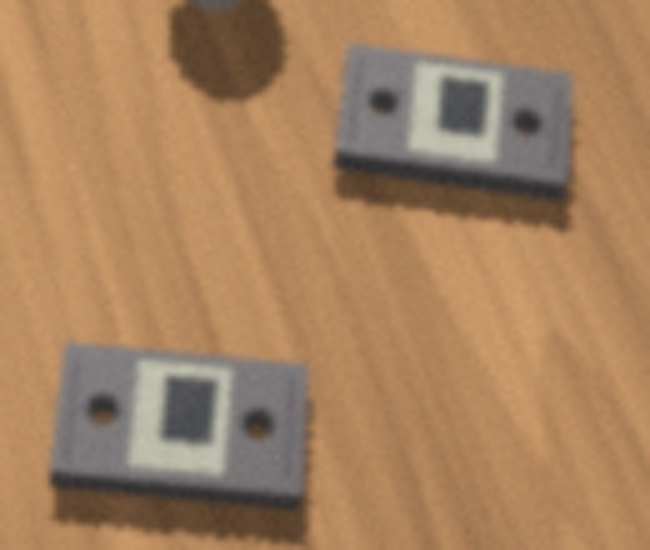

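View pics/d3.png

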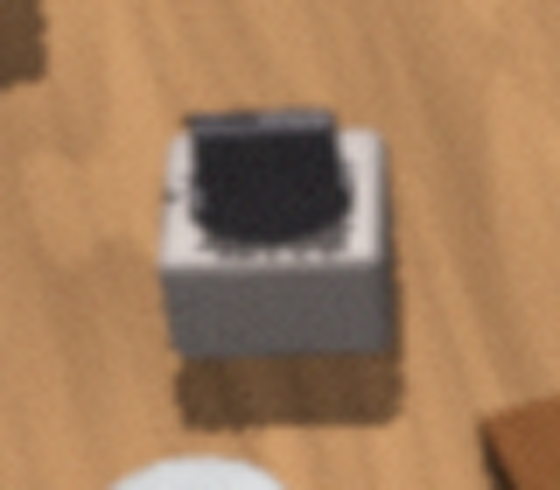

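```bash
cat > fitbox.py <<'E'
from h import *
from scipy.optimize import least_squares
g=lambda p,u0,v0,s:(np.array(p,float)+.5)/s-.5+np.array([u0,v0])
def fit(L,Wd,z,obs,extra,x0):
    # obs: {cam:(corners(4),extras)} ; order-free nearest matching
    def m(p):
        c,s=np.cos(p[2]),np.sin(p[2])
        return lambda q:np.array([[p[0]+c*X-s*Y,p[1]+s*X+c*Y,z] for X,Y in q])
    q=[(sx*L/2,sy*Wd/2) for sx in(1,-1) for sy in(1,-1)]
    def res(p,cams):
        w=m(p); r=[]
        for c in cams:
            for pts,o,k in((q,obs[c][0],1),(extra,obs[c][1],1.5)):
                if not len(pts): continue
                M=proj(c,w(pts)); o=np.array(o)
                for mm in M:
                    d=o-mm; r.append(k*d[np.argmin((d**2).sum(1))])
        return np.concatenate(r)
    out={}
    for cs in (['top'],['side'],['top','side']):
        f=least_squares(res,x0,args=(cs,)); out['+'.join(cs)]=f.x; print(cs,np.round(f.x,4),'rms',round(np.sqrt(np.mean(f.fun**2)),2))
    return out
if __name__=='__main__':
    G=lambda p:g(p,387,185,5); S=lambda p:g(p,295,320,5); H=[(.03,0),(-.03,0)]
    print('A');fit(.096,.052,.016,{'top':(G([(122,18),(218,58),(148,224),(48,180)]),G([(152,66),(107,169)])),'side':(S([(350,45),(572,72),(568,185),(337,153)]),S([(383,100),(528,121)]))},H,[.612,-.32,-.4])
    print('B');fit(.096,.052,.016,{'top':(G([(302,299),(403,338),(342,504),(237,466)]),G([(336,348),(296,456)])),'side':(S([(68,344),(306,363),(302,495),(53,472)]),S([(103,408),(259,423)]))},H,[.465,-.41,-.35])
    T=lambda p:g(p,90,230,7); U=lambda p:g(p,208,110,7)
    print('T');fit(.09,.09,.05,{'top':(T([(248,132),(485,178),(425,418),(188,368)]),[]),'side':(U([(178,133),(383,131),(385,270),(163,268)]),[])},[],[.48,.385,.2])
    d=back('top',T([(303,385),(220,292),(292,300)]),.05); print(d)
E
python3 fitbox.py
```

```text
A
['top'] [ 0.6169 -0.3181 -0.4449] rms 0.62
['side'] [ 0.618  -0.3174 -0.4518] rms 0.34
['top', 'side'] [ 0.6175 -0.3177 -0.4487] rms 0.55
B
['top'] [ 0.4663 -0.4093 -0.4015] rms 0.77
['side'] [ 0.4675 -0.4084 -0.3922] rms 0.4
['top', 'side'] [ 0.4671 -0.4087 -0.3957] rms 0.68
T
['top'] [ 0.4728  0.3885 -0.2293] rms 0.57
['side'] [ 0.4753  0.388  -0.253 ] rms 0.63
['top', 'side'] [ 0.4739  0.3883 -0.2375] rms 0.71
[[0.43312215 0.40001885 0.05      ]
 [0.46706203 0.43004191 0.05      ]
 [0.46362    0.40430051 0.05      ]]
```

>>> move_arm(targets=[[1,-24,-19,0,-0.04],[1,-24,-19,0,-0.04],[1,-24,-19,0,-0.04],[1,-24,-19,0,-0.04],[1,-24,-19,0,-0.04],[1,-24,-19,0,-0.04],[1,-24,-19,0,-0.04],[1,-24,-19,0,-0.04],[1,-24,-19,0,-0.03],[0.5,-24,-19,0,0],[0.5,-24,-19,0,0],[0.5,-24,-19,0,0]])

```text
time_s: 2.6
position: [0.4175, 0.2874, 0.2315]
ee_rot: [-0.042, 0.999, 0.0, 0.0]
wrist_force: [-0.6, 0.1, -0.6]
width: 0.0647
```

```bash
cat >> h.py <<'E'
PX,PY,PA=0.5759,0.1031,0.0885
def press(x,y,z=0):
    c,s=np.cos(PA),np.sin(PA); return np.array([PX+c*x-s*y,PY+s*x+c*y,z])
def go(target,psi=None):
    p,M,s=pose(); d=M.T@(np.array(target)-p)*1000
    cur=np.arctan2(M[1,1],M[0,1])
    out=f"t={s['time_s']:.2f} pos={np.round(p,4)} psi={cur:.3f} tilt={np.round(M[:2,2],4)} F={np.round(s['wrist_force'],1)} w={s['width']:.4f} d_tool={np.round(d,1)}"
    if psi is not None:
        dy=-(psi-cur); dy=(dy+np.pi)%(2*np.pi)-np.pi; out+=f" yaw={dy:.3f}"
        # d in final frame after turning
        c,s_=np.cos(psi),np.sin(psi); Y=np.array([c,s_,0]);Z=np.array([0,0,-1.]);X=np.cross(Y,Z)
        out+=f" d_afterturn={np.round(np.array([X,Y,Z])@(np.array(target)-p)*1000,1)}"
    print(out)
E
python3 - <<'E'
from h import *
print(press(.0046,-.198))
go([*press(.0046,-.198)[:2],.12],np.pi/2+PA)
E
```

```text
[ 0.59798213 -0.09371854  0.        ]
t=2.60 pos=[0.4175 0.2874 0.2315] psi=1.656 tilt=[0.0003 0.0001] F=[-0.6  0.1 -0.6] w=0.0647 d_tool=[-147.4 -395.1  111.5] yaw=-0.004 d_afterturn=[-146.  -395.6  111.5]
```

>>> move_arm(targets=[[0.3,-14,-36,0,0],[0.3,-14,-36,0,0],[0.3,-14,-36,0,0],[0.3,-14,-36,0,0],[0.3,-14,-36,0,0],[0.3,-14,-36,0,0],[0.3,-14,-36,0,0],[0.3,-14,-36,0,0],[0.3,-14,-36,0,0],[0.3,-14,-36,0,0],[0.3,-6,-35,0,0],[0.3,0,0,0,0]])

```text
time_s: 3.6
position: [0.5967, -0.0985, 0.2303]
ee_rot: [-0.04, 0.999, -0.001, -0.0]
wrist_force: [-1.0, -0.1, -0.2]
width: 0.0555
```

```bash
python3 - <<'E'
from h import *
go([*press(.0046,-.198)[:2],.052],np.pi/2+PA)
for n in('side','top'):
    im=snapshot(n); u=proj(n,pose()[0]-[0,0,.0])[0]; print(u)
    for l in('lever_tip',):
        for r in place_of(n,l)[:3]: print(n,l,r['score'],r['xy'],back(n,r['xy'],.07))
    cv2.imwrite(f'pics/e_{n}.png',crop(im,*(proj(n,[press(.02,-.1,.05)])[0]),160,120,5))
E
```

```text
t=3.60 pos=[ 0.5967 -0.0985  0.2303] psi=1.651 tilt=[-0.0003 -0.0015] F=[-1.  -0.1 -0.2] w=0.0555 d_tool=[ -1.8   4.9 178.3] yaw=-0.009 d_afterturn=[ -1.7   4.6 178.3]
[345.73316119 199.29666685]
side lever_tip 0.67 [343.7, 248.9] [[ 0.59903429 -0.09423616  0.07      ]]
[330.19888312 205.23801513]
top lever_tip 0.91 [328.2, 214.2] [[ 0.59814269 -0.09342014  0.07      ]]
```

View pics/e_side.png

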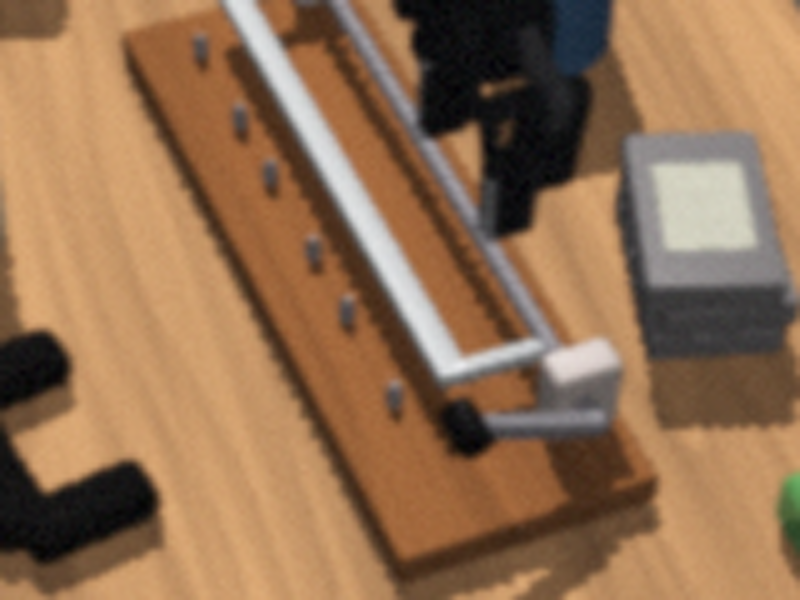

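View pics/e_top.png

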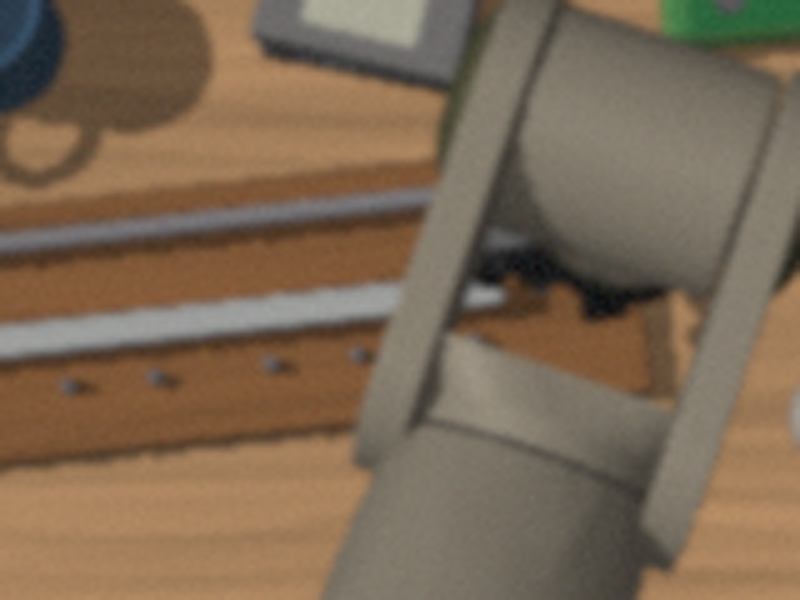

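>>> move_arm(targets=[[0.3,-2,5,0,-0.01],[0.3,0,0,30,0],[0.3,0,0,30,0],[0.3,0,0,30,0],[0.3,0,0,30,0],[0.3,0,0,20,0],[0.3,0,0,0,0]])

```text
time_s: 4.38
position: [0.5951, -0.0853, 0.0876]
ee_rot: [-0.049, 0.999, 0.001, -0.003]
wrist_force: [0.3, 0.1, -1.6]
width: 0.055
```

```bash
python3 - <<'E'
from h import *
go([.5982,-.0937,.053],np.pi/2+PA)
for n in('side','top'):
    im=snapshot(n); u=proj(n,[.5982,-.0937,.08])[0]; print(u)
    cv2.imwrite(f'pics/f_{n}.png',crop(im,*u,100,80,7))
E
```

```text
t=4.38 pos=[ 0.5951 -0.0853  0.0876] psi=1.668 tilt=[-0.0071  0.0026] F=[ 0.3  0.1 -1.6] w=0.0550 d_tool=[-2.5 -8.8 34.5] yaw=0.009 d_afterturn=[-2.4 -8.6 34.6]
[343.45529179 245.99517302]
[328.44219349 213.60728654]
```

View pics/f_side.png

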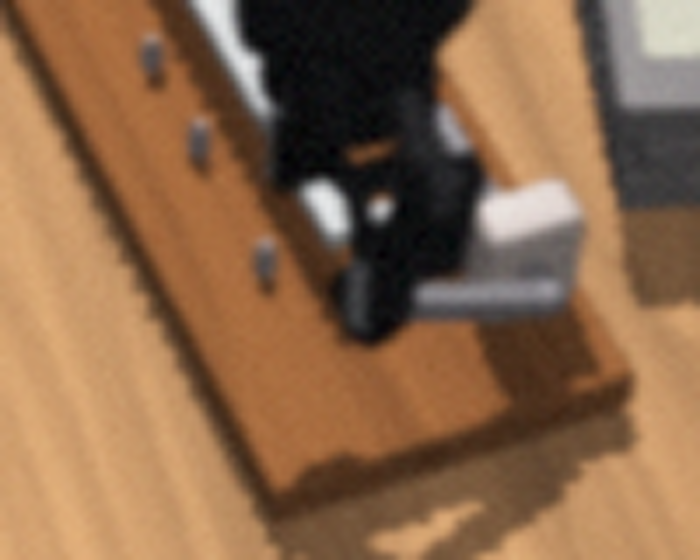

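>>> move_arm(targets=[[0.3,0,0,0,0],[0.3,0,0,0,0],[0.3,0,0,0,0],[0.3,0,0,0,0]])

```text
time_s: 4.82
position: [0.5974, -0.0875, 0.0923]
ee_rot: [-0.048, 0.999, -0.0, 0.001]
wrist_force: [0.4, 0.6, -0.0]
width: 0.0554
```

```bash
python3 - <<'E'
from h import *
go([.5982,-.0937,.053],np.pi/2+PA); print(sense()['joint_vel'])
E
```

```text
t=4.82 pos=[ 0.5974 -0.0875  0.0923] psi=1.666 tilt=[ 0.0016 -0.0006] F=[ 0.4  0.6 -0. ] w=0.0554 d_tool=[-0.1 -6.2 39.3] yaw=0.007 d_afterturn=[-0.3 -6.3 39.3]
[-0.00197893  0.00575986  0.00766404 -0.00028293 -0.00325792  0.00101645]
```

>>> move_arm(targets=[[0.3,0,-3,0,0.007],[0.3,0,-3,0,0],[0.3,0,0,8,0],[0.3,0,0,8,0],[0.3,0,0,8,0],[0.3,0,0,8,0],[0.3,0,0,5,0],[0.3,0,0,2,0],[0.3,0,0,0,0],[0.3,0,0,0,0],[0.3,0,0,0,0]])

```text
time_s: 5.73
position: [0.5978, -0.0935, 0.0527]
ee_rot: [-0.044, 0.999, -0.0, 0.0]
wrist_force: [0.2, -0.2, -0.5]
width: 0.0555
```

```bash
python3 - <<'E'
from h import *
go([.5982,-.0937,.053],np.pi/2+PA)
for n in('side','top'):
    im=snapshot(n); u=proj(n,[.5982,-.0937,.08])[0]; print(u)
    cv2.imwrite(f'pics/g_{n}.png',crop(im,*u,100,80,7))
E
```

```text
t=5.73 pos=[ 0.5978 -0.0935  0.0527] psi=1.659 tilt=[ 0.0007 -0.0003] F=[ 0.2 -0.2 -0.5] w=0.0555 d_tool=[-0.4 -0.3 -0.3] yaw=-0.000 d_afterturn=[-0.4 -0.3 -0.3]
[343.45529179 245.99517302]
[328.44219349 213.60728654]
```

View pics/g_side.png

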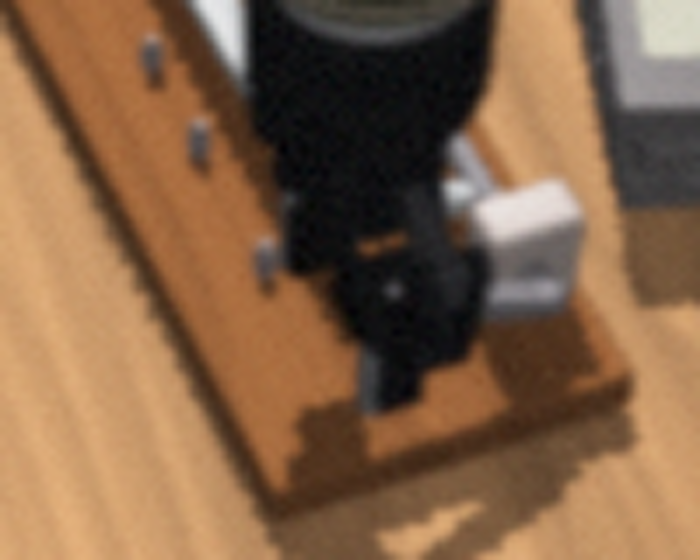

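>>> move_arm(targets=[[-1,0,0,0,0],[-1,0,0,0,0],[-1,0,0,0,0],[-1,0,0,0,0],[-1,0,0,0,0],[-1,0,0,0,0]], force=40)

```text
time_s: 6.33
position: [0.5979, -0.0964, 0.053]
ee_rot: [-0.044, 0.999, -0.002, 0.001]
wrist_force: [-1.4, -13.8, 2.5]
width: 0.0232
```

```bash
python3 - <<'E'
from h import *
go([.5982,-.0937,.053],np.pi/2+PA)
q=np.arange(0,1.68,.14)
x=75-75*np.cos(q+.35); z=44.5+75*np.sin(q+.35)
print(np.round(np.c_[-np.diff(x),-np.diff(z)],1).tolist())
E
```

```text
t=6.33 pos=[ 0.5979 -0.0964  0.053 ] psi=1.658 tilt=[ 0.0013 -0.0047] F=[ -1.4 -13.8   2.5] w=0.0232 d_tool=[-0.5  2.6 -0.1] yaw=-0.001 d_afterturn=[-0.5  2.6 -0. ]
[[-4.3, -9.6], [-5.6, -8.9], [-6.8, -8.0], [-7.8, -7.0], [-8.7, -5.8], [-9.4, -4.6], [-10.0, -3.2], [-10.3, -1.8], [-10.5, -0.3], [-10.4, 1.1], [-10.2, 2.6]]
```

>>> move_arm(targets=[[-1,0,-3,0,0],[-1,-4,0,-10,0],[-1,-6,0,-9,0],[-1,-7,0,-8,0],[-1,-8,0,-7,0],[-1,-9,0,-6,0],[-1,-9,0,-4.5,0],[-1,0,0,0,0]])

```text
time_s: 7.0
position: [0.6404, -0.0925, 0.0963]
ee_rot: [-0.044, 0.999, 0.0, -0.002]
wrist_force: [-4.4, -0.5, 1.3]
width: 0.0229
```

```bash
cat > lev.py <<'E'
from h import *
p,M,s=pose(); c,sn=np.cos(PA),np.sin(PA)
d=p[:2]-[PX,PY]; x=c*d[0]+sn*d[1]; y=-sn*d[0]+c*d[1]; z=p[2]+.019
q=np.arctan2(z-.0445,.075-x)-.35; r=np.hypot(z-.0445,.075-x)
print('press frame',x,y,z,'q',q,'r',r,s['wrist_force'],s['width'],s['time_s'])
E
python3 lev.py
```

```text
press frame 0.046952275697914964 -0.2005634144285312 0.11534126102939939 q 0.8438090537923763 r 0.07619159469889886 [-4.38473493 -0.53350239  1.25916121] 0.022922355153826877 7.0
```

>>> move_arm(targets=[[-1,-10,0,-3,0],[-1,-10,0,-2,0],[-1,-10,0,0,0],[-1,-10,0,1,0],[-1,-10,0,2.5,0],[-1,-7,0,3,0],[-1,0,0,0,0],[-1,0,0,0,0],[-1,0,0,0,0]])

```text
time_s: 7.75
position: [0.6983, -0.0873, 0.0964]
ee_rot: [-0.044, 0.999, -0.0, 0.002]
wrist_force: [1.4, 2.1, 5.0]
width: 0.023
```

```bash
python3 lev.py
```

```text
press frame 0.10505601285547397 -0.2004955733873238 0.1154403100205215 q 1.6215486578835803 r 0.07704473696869969 [1.43057153 2.09389826 4.99648506] 0.02295908172944905 7.75
```

>>> move_arm(targets=[[-0.2,0,0,0,0],[0.1,0,0,0,0],[0.1,0,0,0,0],[0.1,0,0,-10,0],[0.1,0,0,-20,0],[0.1,0,0,-25,0],[0.1,0,0,-25,0],[0.3,5,0,-20,0],[0.3,15,0,-15,0],[0.5,15,-10,0,0],[0.5,10,-10,0,0],[0.5,0,0,0,0]])

```text
time_s: 8.75
position: [0.6532, -0.1132, 0.2117]
ee_rot: [-0.043, 0.999, -0.0, 0.0]
wrist_force: [-0.4, -0.9, -0.7]
width: 0.064
```

```bash
python3 - <<'E'
from h import *
go([.6175,-.3178,.2],-.4487+np.pi/2)
for n in('side','top'):
    im=snapshot(n); cv2.imwrite(f'pics/i_{n}.png',im)
E
```

```text
t=8.75 pos=[ 0.6532 -0.1132  0.2117] psi=1.657 tilt=[ 0.0008 -0.0009] F=[-0.4 -0.9 -0.7] w=0.0640 d_tool=[  53.3 -200.8   11.9] yaw=0.535 d_afterturn=[ -56.6 -199.9   11.7]
```

View pics/i_side.png

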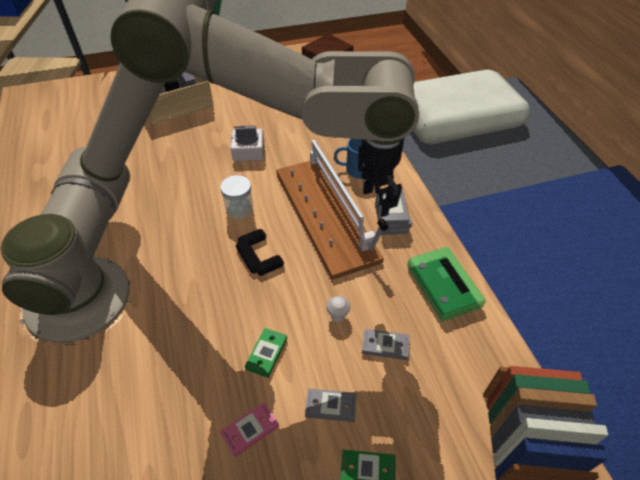

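View pics/i_top.png

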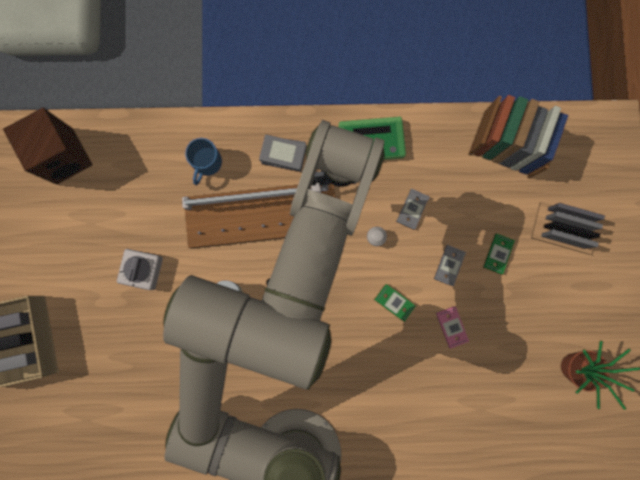

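>>> move_arm(targets=[[0.8,0,0,0,0.107],[0.8,0,0,0,0.107],[0.8,0,0,0,0.107],[0.8,0,0,0,0.107],[0.8,0,0,0,0.107],[0.8,-7,-25,0,0],[0.8,-9,-30,0,0],[0.8,-9,-30,10,0],[0.8,-9,-30,10,0],[0.8,-9,-30,10,0],[0.8,-6,-25,10,0],[0.8,-5,-20,10,0]])

```text
time_s: 9.85
position: [0.6211, -0.3078, 0.1595]
ee_rot: [0.222, 0.975, 0.0, -0.0]
wrist_force: [1.1, -0.6, -0.9]
width: 0.0767
```

>>> move_arm(targets=[[0.8,-3,-10,10,0],[0.8,0,0,10,0],[0.8,0,0,0,0],[0.8,0,0,0,0],[0.8,0,0,0,0]])

```text
time_s: 10.27
position: [0.6202, -0.3151, 0.1411]
ee_rot: [0.221, 0.975, -0.0, 0.0]
wrist_force: [-0.1, 0.5, 0.7]
width: 0.0768
```

```bash
python3 - <<'E'
from h import *
go([.6175,-.3178,.004],-.4487+np.pi/2)
im=snapshot('side'); u=proj('side',[.6175,-.3178,.03])[0]
cv2.imwrite('pics/j.png',crop(im,*u,120,100,6))
E
```

```text
t=10.27 pos=[ 0.6202 -0.3151  0.1411] psi=1.126 tilt=[ 0.0009 -0.0004] F=[-0.1  0.5  0.7] w=0.0768 d_tool=[  1.4  -3.6 137.1] yaw=0.004 d_afterturn=[  1.3  -3.6 137.1]
```

View pics/j.png

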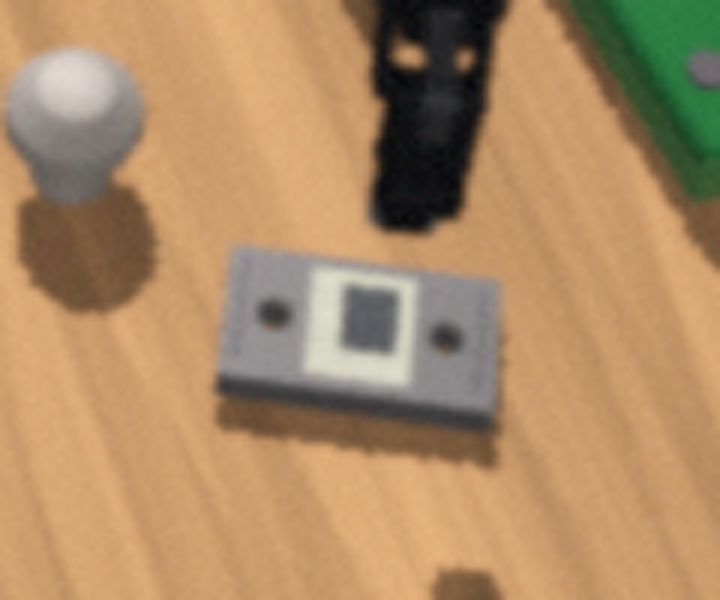

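>>> move_arm(targets=[[0.8,1.3,-2,5,0.004],[0.8,0,-1.6,15,0],[0.8,0,0,20,0],[0.8,0,0,20,0],[0.8,0,0,20,0],[0.8,0,0,20,0],[0.8,0,0,15,0],[0.8,0,0,10,0],[0.8,0,0,6,0],[0.8,0,0,4,0],[0.8,0,0,0,0],[0.8,0,0,0,0]])

```text
time_s: 11.32
position: [0.617, -0.3194, 0.0061]
ee_rot: [0.223, 0.975, -0.0, 0.001]
wrist_force: [0.4, -0.1, 1.0]
width: 0.0768
```

```bash
python3 - <<'E'
from h import *
go([.6175,-.3178,.004],-.4487+np.pi/2)
im=snapshot('side'); u=proj('side',[.6175,-.3178,.03])[0]
cv2.imwrite('pics/k.png',crop(im,*u,120,100,6))
E
```

```text
t=11.32 pos=[ 0.617  -0.3194  0.0061] psi=1.120 tilt=[ 0.0011 -0.0008] F=[ 0.4 -0.1  1. ] w=0.0768 d_tool=[0.3 1.6 2.1] yaw=-0.002 d_afterturn=[0.3 1.6 2.1]
```

View pics/k.png

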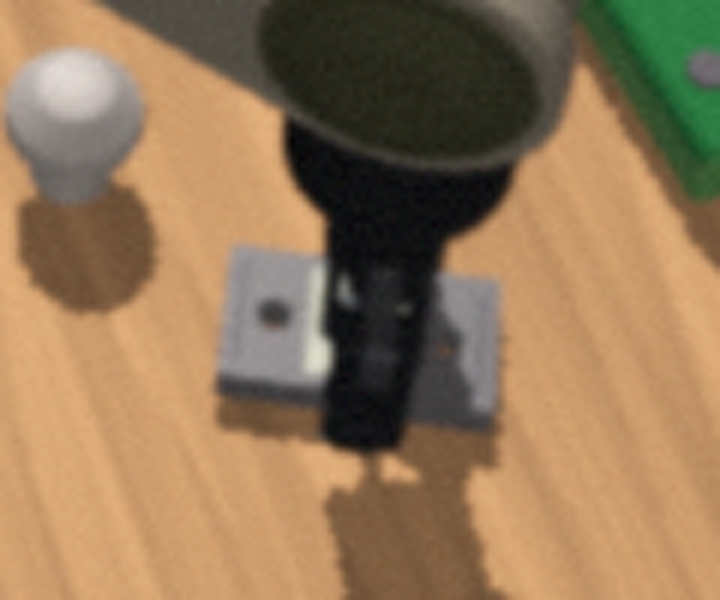

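>>> move_arm(targets=[[0.8,0,1.5,2,0],[-1,0,0,0,0],[-1,0,0,0,0],[-1,0,0,0,0],[-1,0,0,0,0],[-1,0,0,0,0],[-1,0,0,0,0]], force=50)

```text
time_s: 11.95
position: [0.6176, -0.318, 0.004]
ee_rot: [0.223, 0.975, -0.0, 0.0]
wrist_force: [-0.5, 1.2, 6.5]
width: 0.0503
```

>>> move_arm(targets=[[-1,0,0,-2,0],[-1,0,0,-5,0],[-1,0,0,-10,0],[-1,0,0,-15,0],[-1,0,0,-20,0],[-1,0,0,-20,0],[-1,0,0,-20,0],[-1,0,0,-20,0],[-1,0,0,-10,0],[-1,0,0,-5,0]])

```text
time_s: 12.78
position: [0.6177, -0.3181, 0.1325]
ee_rot: [0.223, 0.975, -0.001, 0.001]
wrist_force: [-0.9, 0.0, -0.2]
width: 0.0507
```

```bash
python3 - <<'E'
from h import *
go(press(0,-.105,.12),PA)
im=snapshot('side'); u=proj('side',[.6175,-.3178,.1])[0]
cv2.imwrite('pics/l.png',crop(im,*u,120,100,6))
E
```

```text
t=12.78 pos=[ 0.6177 -0.3181  0.1325] psi=1.120 tilt=[ 0.0024 -0.0018] F=[-0.9  0.  -0.2] w=0.0507 d_tool=[167.3 270.8  11.9] yaw=1.032 d_afterturn=[318.3  -4.4  12.5]
```

View pics/l.png

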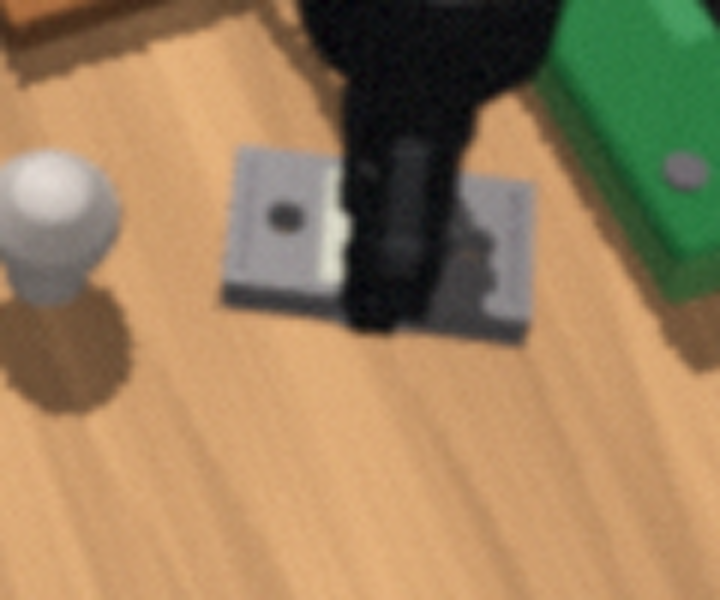

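>>> move_arm(targets=[[-1,0,0,-15,0.08],[-1,0,0,-15,0.11],[-1,0,0,0,0.11],[-1,0,0,0,0.11],[-1,0,0,0,0.11],[-1,0,0,0,0.11],[-1,0,0,0,0.11],[-1,0,0,0,0.11],[-1,0,0,0,0.102],[-1,0,0,0,0.08],[-1,0,0,0,0],[-1,0,0,0,0]])

```text
time_s: 13.83
position: [0.6171, -0.3177, 0.1592]
ee_rot: [0.674, 0.738, -0.0, -0.001]
wrist_force: [0.2, 0.0, -0.3]
width: 0.0505
```

>>> move_arm(targets=[[-1,20,0,0,0],[-1,35,0,0,0],[-1,40,0,0,0],[-1,40,-1,0,0],[-1,40,-1,0,0],[-1,40,-1,0,0],[-1,40,-1,0,0],[-1,40,0,0,0],[-1,40,0,0,0],[-1,40,0,0,0],[-1,30,0,0,0],[-1,18,0,0,0]])

```text
time_s: 14.83
position: [0.5752, 0.1065, 0.1601]
ee_rot: [0.673, 0.739, -0.0, -0.0]
wrist_force: [0.4, -0.5, -0.6]
width: 0.0507
```

>>> move_arm(targets=[[-1,0,0,10,0],[-1,0,0,20,0],[-1,0,0,20,0],[-1,0,0,15,0],[-1,0,0,5,0],[-1,0,0,0,0],[-1,0,0,0,0],[-1,0,0,0,0]])

```text
time_s: 15.5
position: [0.5767, 0.1029, 0.0913]
ee_rot: [0.675, 0.738, 0.001, 0.001]
wrist_force: [-0.8, 0.3, -0.7]
width: 0.0504
```

```bash
python3 - <<'E'
from h import *
go(press(0,0,.042),PA)
for n in('side','top'):
    im=snapshot(n); cv2.imwrite(f'pics/m_{n}.png',crop(im,*proj(n,press(0,0,.06))[0],130,100,6))
E
```

```text
t=15.50 pos=[0.5767 0.1029 0.0913] psi=0.088 tilt=[ 0.0017 -0.0001] F=[-0.8  0.3 -0.7] w=0.0504 d_tool=[ 0.3 -0.9 49.3] yaw=-0.000 d_afterturn=[ 0.3 -0.8 49.3]
```

View pics/m_side.png

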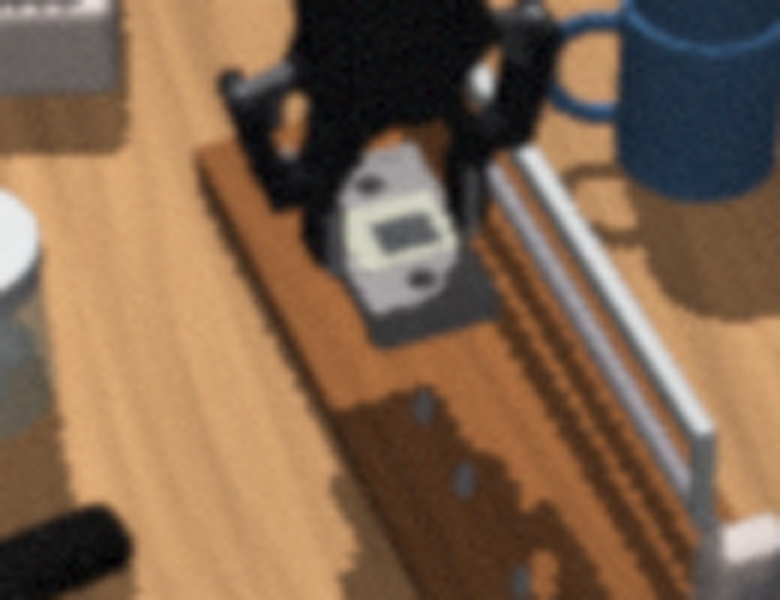

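View pics/m_top.png

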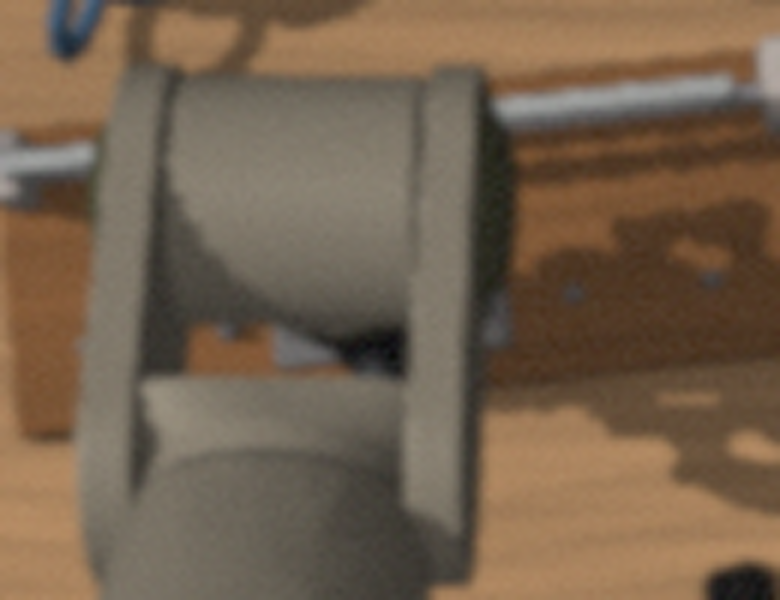

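```bash
python3 - <<'E'
from h import *
p,M,s=pose()
u=np.floor(proj('side',press(0,0,.06))[0]).astype(int)
o=u-[65,50]
h=(np.array([(370,183),(420,277)])+.5)/6-.5+o
w=back('side',h,p[2]+.012); print(w, w.mean(0), w[0]-w[1], np.linalg.norm(w[0]-w[1]), np.arctan2(*(w[0]-w[1])[[1,0]])-np.pi/2)
# net
snapshot('side')
for r in place_of('side','shell0')[:4]:print(r['score'],r['xy'],back('side',r['xy'],p[2]-.004))
E
```

```text
[[0.57452911 0.1336413  0.10322839]
 [0.57829074 0.07404319 0.10322839]] [0.57640992 0.10384225 0.10322839] [-0.00376163  0.0595981   0.        ] 0.059716695580768156 0.06303299458807765
0.86 [250.4, 432.4] [[ 0.31020104 -0.44408104  0.08722839]]
0.82 [329.6, 407.8] [[ 0.45222506 -0.44337178  0.08722839]]
0.63 [264.8, 354.3] [[ 0.36700425 -0.30821794  0.08722839]]
0.58 [365.1, 471.2] [[ 0.47491599 -0.56114379  0.08722839]]
```

>>> move_arm(targets=[[-1,-1.5,-0.5,10,0],[-1,0,0,15,0],[-1,0,0,15,0],[-1,0,0,6,0],[-1,0,0,2,0],[-1,0,0,0,0],[-1,0,0,0,0],[-1,0,0,0,0]])

```text
time_s: 16.37
position: [0.5762, 0.1016, 0.043]
ee_rot: [0.675, 0.738, 0.0, 0.001]
wrist_force: [-0.1, -0.3, -1.0]
width: 0.0504
```

```bash
python3 - <<'E'
from h import *
go(press(0,0,.042),PA)
n='side'
im=snapshot(n); cv2.imwrite(f'pics/n_{n}.png',crop(im,*proj(n,press(0,0,.06))[0],130,100,6))
E
```

```text
t=16.37 pos=[0.5762 0.1016 0.043 ] psi=0.088 tilt=[ 0.0014 -0.    ] F=[-0.1 -0.3 -1. ] w=0.0504 d_tool=[ 1.5 -0.2  1. ] yaw=-0.000 d_afterturn=[ 1.5 -0.2  1. ]
```

View pics/n_side.png

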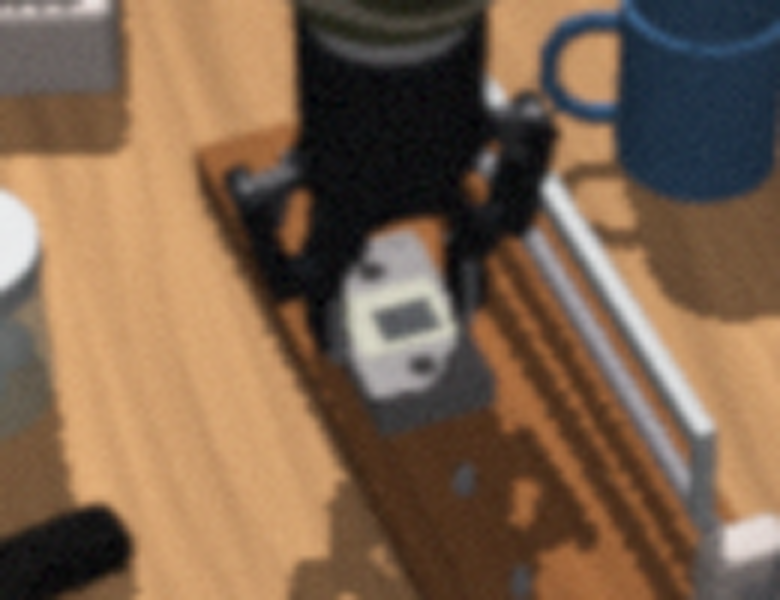

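```bash
python3 - <<'E'
from h import *
p,M,s=pose()
o=np.floor(proj('side',press(0,0,.06))[0]).astype(int)-[65,50]
h=(np.array([(370,269),(421,363)])+.5)/6-.5+o
w=back('side',h,p[2]+.012); print(w.mean(0),np.arctan2(*(w[0]-w[1])[[1,0]])-np.pi/2)
E
```

```text
[0.57575063 0.1030267  0.05506872] 0.07794808422142752
```

>>> move_arm(targets=[[-1,-0.5,0,2,0],[-1,0,0,2,0],[-1,0,0,2,0],[-1,0,0,2,0],[-1,0,0,2,0],[-1,0,0,0,0],[-1,0,0,0,0]])

```text
time_s: 17.0
position: [0.5771, 0.1027, 0.0335]
ee_rot: [0.675, 0.738, 0.002, 0.001]
wrist_force: [1.7, 8.7, 5.3]
width: 0.0507
```

```bash
python3 - <<'E'
from h import *
go(press(0,0,.024),PA); print(sense()['wrist_torque'])
E
```

```text
t=17.00 pos=[0.5771 0.1027 0.0335] psi=0.088 tilt=[0.0043 0.0026] F=[1.7 8.7 5.3] w=0.0507 d_tool=[ 0.5 -1.2  9.4] yaw=-0.000 d_afterturn=[ 0.5 -1.2  9.5]
[ 1.53740705 -0.41820166  0.00837937]
```

>>> move_arm(targets=[[-1,1.5,0.8,0,0],[-1,0,0,2,0],[-1,0,0,2,0],[-1,0,0,2,0],[-1,0,0,2,0],[-1,0,0,0,0],[-1,0,0,0,0]])

```text
time_s: 17.58
position: [0.5771, 0.1037, 0.0244]
ee_rot: [0.675, 0.738, 0.001, 0.0]
wrist_force: [2.0, 8.3, 0.3]
width: 0.0504
```

```bash
python3 - <<'E'
from h import *
go(press(0,0,.024),PA); print(sense()['wrist_torque'])
E
```

```text
t=17.58 pos=[0.5771 0.1037 0.0244] psi=0.088 tilt=[0.0019 0.0017] F=[2.  8.3 0.3] w=0.0504 d_tool=[-0.5 -1.3  0.4] yaw=-0.000 d_afterturn=[-0.5 -1.3  0.4]
[ 1.2432575  -0.44797776  0.08849947]
```

>>> move_arm(targets=[[-1,0.8,0.3,0,0],[-1,0,0,1.5,0],[-1,0,0,1.5,0],[-1,0,0,0,0],[-1,0,0,0,0]])

```text
time_s: 18.0
position: [0.5771, 0.1038, 0.0238]
ee_rot: [0.675, 0.738, 0.001, 0.001]
wrist_force: [-5.2, 3.0, 25.3]
width: 0.0504
```

```bash
python3 - <<'E'
from h import *
go(press(0,0,.024),PA); print(sense()['wrist_torque'])
E
```

```text
t=18.00 pos=[0.5771 0.1038 0.0238] psi=0.088 tilt=[0.0023 0.0003] F=[-5.2  3.  25.3] w=0.0504 d_tool=[-0.6 -1.3 -0.2] yaw=-0.000 d_afterturn=[-0.6 -1.3 -0.2]
[0.60814532 1.35876666 0.01001403]
```

>>> move_arm(targets=[[-1,0,0,-1.5,0],[0.7,0,0,0,0],[0.7,0,0,0,0],[0.7,0,0,0,0],[0.7,0,0,0,0],[0.7,0,0,-10,0],[0.7,0,0,-20,0],[0.7,0,0,-25,0],[0.7,0,0,-25,0],[0.7,0,0,-25,0],[0.7,0,0,-15,0],[0.7,0,0,-10,0]])

```text
time_s: 19.0
position: [0.5776, 0.1034, 0.1557]
ee_rot: [0.675, 0.738, 0.001, 0.002]
wrist_force: [0.5, -1.3, 0.0]
width: 0.0726
```

```bash
sed -i 's/^PX,PY,PA=.*/PX,PY,PA=0.5768,0.1042,0.0885/' h.py; python3 - <<'E'
from h import *
go([.4669,-.4089,.15],-.3965+np.pi/2)
n='side'
im=snapshot(n); cv2.imwrite(f'pics/o_{n}.png',crop(im,*proj(n,press(0,0,.02))[0],130,100,6))
cv2.imwrite('pics/o2.png',im)
E
```

```text
t=19.00 pos=[0.5776 0.1034 0.1557] psi=0.088 tilt=[ 0.0041 -0.0002] F=[ 0.5 -1.3  0. ] w=0.0726 d_tool=[-500.6 -155.3    5.3] yaw=-1.086 d_afterturn=[ -95.8 -515.3    5.7]
```

View pics/o_side.png

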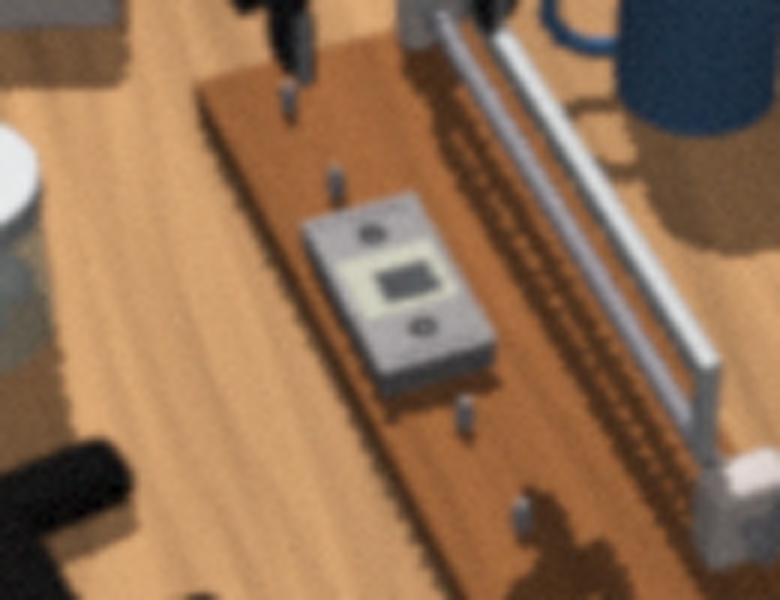

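View pics/o2.png

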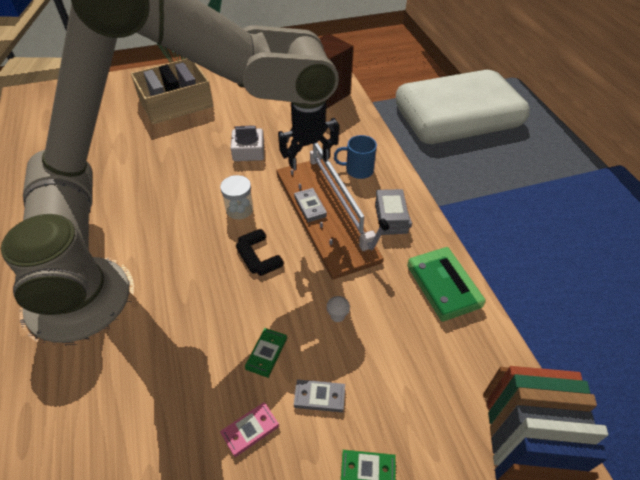

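```bash
python3 - <<'E'
from h import *
s=cv2.imread('pics/o2.png'); t=snapshot('top')
cv2.imwrite('pics/p1.png',crop(s,320,395,90,70,8))
cv2.imwrite('pics/p2.png',t); cv2.imwrite('pics/p3.png',crop(t,448,262,90,70,8))
E
```

```text
(no output)
```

View pics/p1.png

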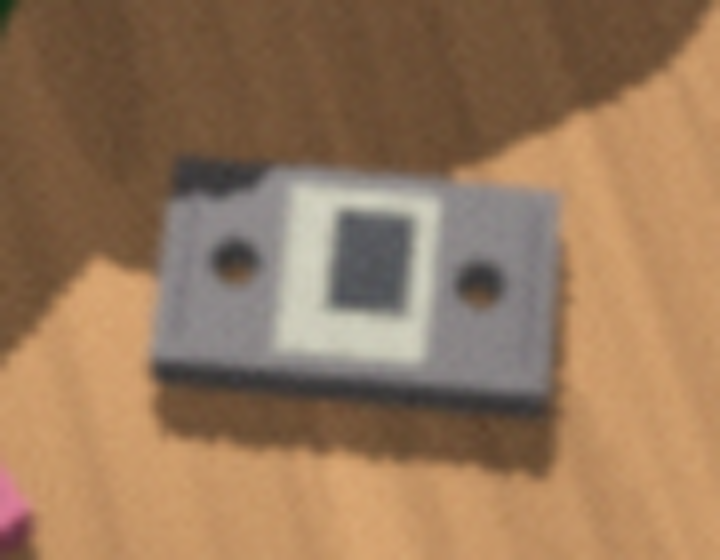

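View pics/p2.png

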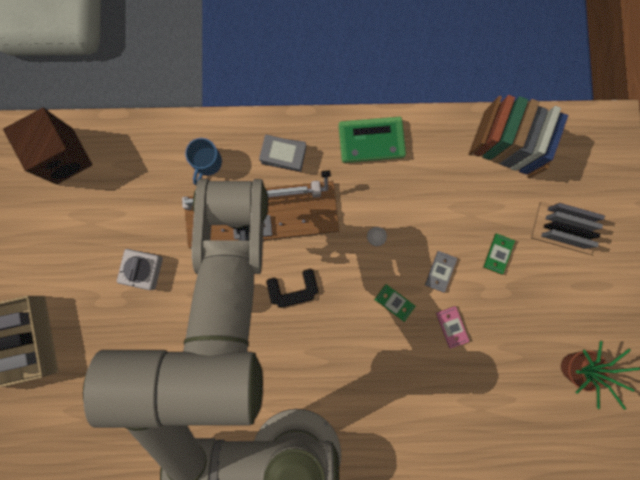

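View pics/p3.png

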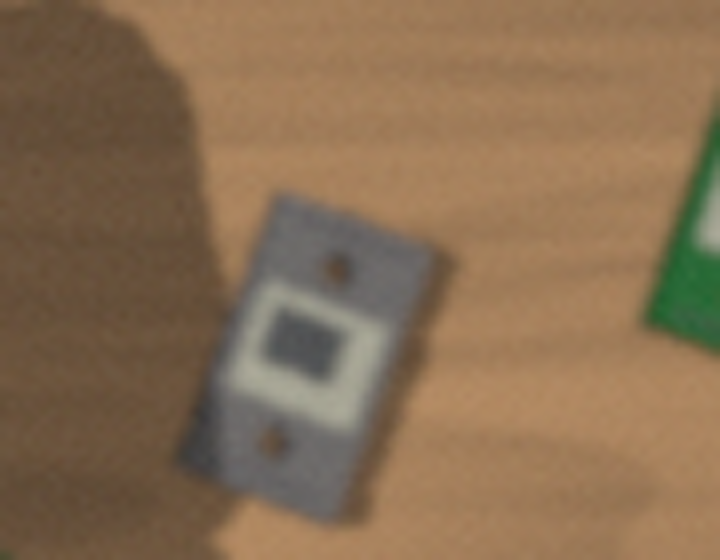

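```bash
python3 - <<'E'
from fitbox import *
G=lambda p:g(p,403,227,8); S=lambda p:g(p,275,360,8); H=[(.03,0),(-.03,0)]
o=fit(.096,.052,.016,{'top':(G([(282,192),(436,245),(335,522),(180,462)]),G([(338,267),(272,441)])),'side':(S([(175,158),(560,190),(548,402),(153,368)]),S([(235,260),(481,284)]))},H,[.45,-.39,-.4])
x=o['top+side']; go([x[0],x[1],.15],x[2]+np.pi/2)
print(sense()['joints'])
E
```

```text
['top'] [ 0.4515 -0.3841 -0.3974] rms 0.31
['side'] [ 0.4517 -0.3846 -0.3907] rms 0.44
['top', 'side'] [ 0.4516 -0.3844 -0.3933] rms 0.4
t=19.10 pos=[0.5775 0.1035 0.1546] psi=0.088 tilt=[ 0.0037 -0.0001] F=[0.5 0.3 0.2] w=0.0724 d_tool=[-474.9 -168.3    4.2] yaw=-1.090 d_afterturn=[ -70.7 -498.9    4.6]
[-2.43237391e-02  5.05721392e-01  1.31903516e+00 -3.80745235e-05
  1.31314924e+00 -1.12313834e-01]
```

>>> move_arm(targets=[[0.8,0,0,-5,-0.08],[0.8,0,0,-5,-0.11],[0.8,0,0,0,-0.11],[0.8,0,0,0,-0.11],[0.8,0,0,0,-0.11],[0.8,0,0,0,-0.11],[0.8,0,0,0,-0.11],[0.8,0,0,0,-0.11],[0.8,0,0,0,-0.11],[0.8,0,0,0,-0.08],[0.8,0,0,0,-0.05],[0.8,0,0,0,0]])

```text
time_s: 20.1
position: [0.5764, 0.1035, 0.1615]
ee_rot: [0.194, 0.981, -0.0, -0.001]
wrist_force: [-0.0, -0.1, 0.2]
width: 0.077
```

>>> move_arm(targets=[[0.8,-3,-20,0,0],[0.8,-4,-30,0,0],[0.8,-5,-38,0,0],[0.8,-5,-38,0,0],[0.8,-6,-38,0,0],[0.8,-6,-38,0,0],[0.8,-6,-38,0,0],[0.8,-6,-38,0,0],[0.8,-6,-38,0,0],[0.8,-6,-38,0,0],[0.8,-6,-38,0,0],[0.8,-4,-38,0,0]])

```text
time_s: 21.1
position: [0.4695, -0.3196, 0.162]
ee_rot: [0.196, 0.981, 0.0, -0.0]
wrist_force: [0.4, -0.1, -0.1]
width: 0.0768
```

>>> move_arm(targets=[[0.8,-3,-30,0,0],[0.8,-3,-25,5,0],[0.8,-1,-14,15,0],[0.8,0,0,25,0],[0.8,0,0,15,0],[0.8,0,0,5,0],[0.8,0,0,0,0],[0.8,0,0,0,0],[0.8,0,0,0,0]])

```text
time_s: 21.85
position: [0.4509, -0.3845, 0.0989]
ee_rot: [0.195, 0.981, -0.001, 0.001]
wrist_force: [0.7, 0.5, 0.3]
width: 0.0766
```

```bash
python3 - <<'E'
from h import *
go([.4516,-.3844,.004],-.3933+np.pi/2)
im=snapshot('side'); u=proj('side',[.4516,-.3844,.03])[0]
cv2.imwrite('pics/q.png',crop(im,*u,120,100,6))
E
```

```text
t=21.85 pos=[ 0.4509 -0.3845  0.0989] psi=1.178 tilt=[ 0.0011 -0.0015] F=[0.7 0.5 0.3] w=0.0766 d_tool=[-0.5  0.5 94.9] yaw=0.000 d_afterturn=[-0.6  0.4 94.9]
```

View pics/q.png

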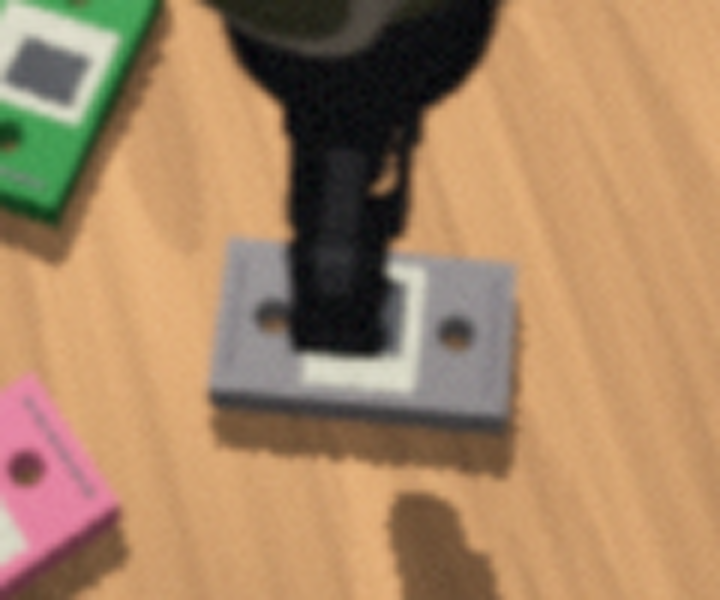

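Shell B is unmoved and aligned (centre near crop (365,325)); descend and grip.

>>> move_arm(targets=[[0.8,-0.5,0.5,10,0],[0.8,0,0,20,0],[0.8,0,0,20,0],[0.8,0,0,20,0],[0.8,0,0,12,0],[0.8,0,0,8,0],[0.8,0,0,4,0],[0.8,0,0,1,0],[0.8,0,0,0,0],[0.8,0,0,0,0]])

```text
time_s: 22.73
position: [0.4514, -0.3843, 0.0036]
ee_rot: [0.195, 0.981, -0.0, 0.001]
wrist_force: [-0.8, 0.2, 0.3]
width: 0.0768
```

>>> move_arm(targets=[[-1,0,0,0,0],[-1,0,0,0,0],[-1,0,0,0,0],[-1,0,0,0,0],[-1,0,0,0,0],[-1,0,0,0,0],[-1,0,0,0,0]], force=50)

```text
time_s: 23.32
position: [0.4513, -0.3843, 0.0038]
ee_rot: [0.195, 0.981, -0.0, 0.001]
wrist_force: [-0.5, 1.1, 5.7]
width: 0.0508
```

```bash
python3 - <<'E'
from h import *
go([.4516,-.3844,.004],-.3933+np.pi/2)
E
```

```text
t=23.32 pos=[ 0.4513 -0.3843  0.0038] psi=1.178 tilt=[ 0.0009 -0.0011] F=[-0.5  1.1  5.7] w=0.0508 d_tool=[-0.3 -0.  -0.2] yaw=0.000 d_afterturn=[-0.3 -0.  -0.2]
```

>>> move_arm(targets=[[-1,0,0,-5,0],[-1,0,0,-12,0],[-1,0,0,-20,0],[-1,0,0,-25,0],[-1,0,0,-25,0],[-1,0,0,-25,0],[-1,0,0,-25,0],[-1,0,0,-15,0],[-1,0,0,-8,0],[-1,0,0,0,0.08],[-1,0,0,0,0.11],[-1,0,0,0,0.11]])

```text
time_s: 24.32
position: [0.4508, -0.3837, 0.1625]
ee_rot: [0.342, 0.94, 0.0, -0.0]
wrist_force: [-0.1, 0.2, -1.4]
width: 0.0508
```

>>> move_arm(targets=[[-1,0,0,0,0.11],[-1,0,0,0,0.11],[-1,0,0,0,0.11],[-1,0,0,0,0.11],[-1,0,0,0,0.11],[-1,0,0,0,0.11],[-1,0,0,0,0.08],[-1,0,0,0,0.05],[-1,0,0,0,0],[-1,0,0,0,0],[-1,0,0,0,0]])

```text
time_s: 25.23
position: [0.451, -0.3839, 0.1625]
ee_rot: [0.675, 0.738, 0.0, -0.0]
wrist_force: [0.6, -0.5, -0.5]
width: 0.0504
```

```bash
python3 - <<'E'
from h import *
go(press(0,-.105,.16),PA)
E
```

```text
t=25.23 pos=[ 0.451  -0.3839  0.1625] psi=0.089 tilt=[-0.0004  0.0005] F=[ 0.6 -0.5 -0.5] w=0.0504 d_tool=[369.9 168.9   2.7] yaw=0.001 d_afterturn=[370.1 168.5   2.5]
```

>>> move_arm(targets=[[-1,20,9,0,0],[-1,30,14,0,0],[-1,36,17,0,0],[-1,36,17,0,0],[-1,36,17,0,0],[-1,36,17,0,0],[-1,36,17,0,0],[-1,36,16,0,0],[-1,36,16,0,0],[-1,32,13,0,0],[-1,23,10,0,0],[-1,13,6,0,0]])

```text
time_s: 26.23
position: [0.5872, 0.0023, 0.1627]
ee_rot: [0.674, 0.739, 0.0, -0.0]
wrist_force: [0.5, 0.4, -0.2]
width: 0.0506
```

>>> move_arm(targets=[[-1,0,0,10,0],[-1,0,0,20,0],[-1,0,0,30,0],[-1,0,0,30,0],[-1,0,0,20,0],[-1,0,0,8,0],[-1,0,0,2,0],[-1,0,0,0,0],[-1,0,0,0,0],[-1,0,0,0,0]])

```text
time_s: 27.07
position: [0.5876, -0.001, 0.0442]
ee_rot: [0.675, 0.737, 0.001, 0.001]
wrist_force: [-0.1, 0.5, -0.5]
width: 0.051
```

```bash
python3 - <<'E'
from h import *
go(press(0,-.105,.042),PA)
n='side'
im=snapshot(n); cv2.imwrite(f'pics/r_{n}.png',crop(im,*proj(n,press(0,-.06,.04))[0],130,100,6))
E
```

```text
t=27.07 pos=[ 0.5876 -0.001   0.0442] psi=0.088 tilt=[ 0.0026 -0.0006] F=[-0.1  0.5 -0.5] w=0.0510 d_tool=[ 0.7 -1.5  2.2] yaw=-0.001 d_afterturn=[ 0.7 -1.5  2.2]
```

View pics/r_side.png

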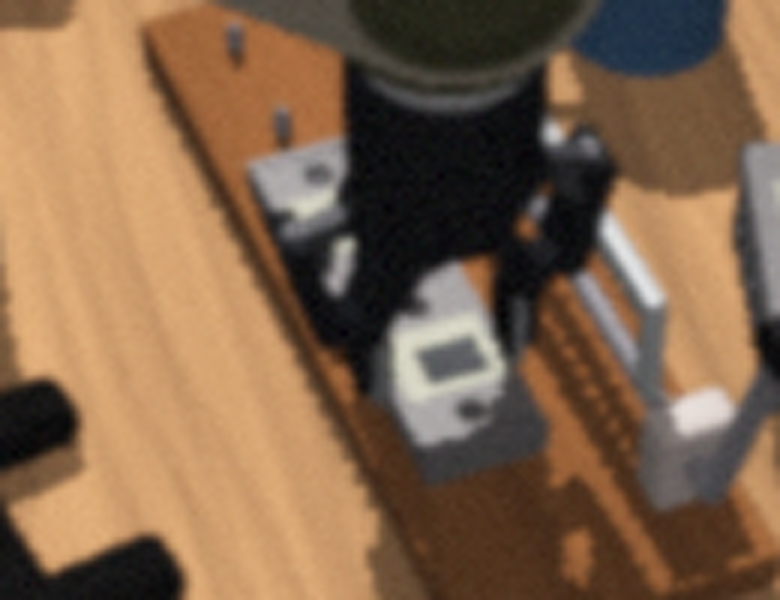

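>>> move_arm(targets=[[-1,0.4,-1.2,1,0],[-1,0,0,2,0],[-1,0,0,2,0],[-1,0,0,2,0],[-1,0,0,2,0],[-1,0,0,2,0],[-1,0,0,0,0],[-1,0,0,0,0]])

```text
time_s: 27.78
position: [0.5859, -0.0001, 0.0316]
ee_rot: [0.675, 0.738, 0.0, 0.0]
wrist_force: [2.4, 1.3, -3.7]
width: 0.0507
```

```bash
python3 - <<'E'
from h import *
go(press(0,-.105,.024),PA); print(sense()['wrist_torque'])
E
```

```text
t=27.78 pos=[ 5.859e-01 -1.000e-04  3.160e-02] psi=0.088 tilt=[0.0003 0.0003] F=[ 2.4  1.3 -3.7] w=0.0507 d_tool=[-0.3  0.2  7.6] yaw=-0.000 d_afterturn=[-0.3  0.2  7.6]
[ 0.27531856 -0.32322744  0.04064192]
```

Sliding on freely; continue down.

>>> move_arm(targets=[[-1,0,0.3,2,0],[-1,0,0,2,0],[-1,0,0,2,0],[-1,0,0,1.5,0],[-1,0,0,1.5,0],[-1,0,0,1,0],[-1,0,0,0,0],[-1,0,0,0,0]])

```text
time_s: 28.45
position: [0.5862, -0.0001, 0.0237]
ee_rot: [0.675, 0.738, 0.0, 0.001]
wrist_force: [-3.9, 4.2, 18.6]
width: 0.0502
```

```bash
python3 - <<'E'
from h import *
go(press(0,-.105,.024),PA); print(sense()['wrist_torque'])
E
```

```text
t=28.45 pos=[ 5.862e-01 -1.000e-04  2.370e-02] psi=0.088 tilt=[ 0.0015 -0.0002] F=[-3.9  4.2 18.6] w=0.0502 d_tool=[-0.3 -0.1 -0.3] yaw=-0.000 d_afterturn=[-0.3 -0.1 -0.3]
[0.61140434 0.84819558 0.04163959]
```

>>> move_arm(targets=[[-1,0,0,-1.5,0],[0.7,0,0,0,0],[0.7,0,0,0,0],[0.7,0,0,0,0],[0.7,0,0,0,0],[0.7,0,0,-10,0],[0.7,0,0,-20,0],[0.7,0,0,-30,0],[0.7,0,0,-30,0],[0.7,0,0,-30,0],[0.7,0,0,-25,0],[0.7,0,0,-15,0]])

```text
time_s: 29.45
position: [0.5865, -0.0004, 0.1873]
ee_rot: [0.675, 0.738, 0.001, 0.002]
wrist_force: [-0.3, -0.3, 0.1]
width: 0.073
```

>>> move_arm(targets=[[0.5,0,0,-15,-0.1],[0.3,0,0,0,-0.11],[0.3,0,0,0,-0.11],[0.3,0,0,0,-0.11],[0.3,0,0,0,-0.11],[0.3,0,0,0,-0.11],[0.3,0,0,0,-0.11],[0.3,0,0,0,-0.11],[0.3,0,0,0,-0.11],[0.3,0,0,0,-0.11],[0.3,0,0,0,-0.11],[0.3,0,0,0,-0.11]])

```text
time_s: 30.45
position: [0.5858, -0.0003, 0.199]
ee_rot: [0.084, 0.996, -0.0, 0.0]
wrist_force: [-0.2, -0.5, -0.5]
width: 0.0556
```

>>> move_arm(targets=[[0.3,0,0,0,-0.11],[0.3,0,0,0,-0.1],[0.3,0,0,0,-0.05],[0.3,0,0,0,0],[0.3,0,0,0,0]])

```text
time_s: 30.87
position: [0.5859, -0.0003, 0.1988]
ee_rot: [-0.043, 0.999, -0.0, 0.0]
wrist_force: [-0.3, 0.2, 0.3]
width: 0.0557
```

```bash
python3 - <<'E'
from h import *
go([.698,-.0873,.0964],np.pi/2+PA)
n='side'
im=snapshot(n); cv2.imwrite(f'pics/s_{n}.png',crop(im,*proj(n,press(0,-.05,.04))[0],160,120,5))
im=snapshot('top'); cv2.imwrite(f'pics/s_top.png',crop(im,*proj('top',press(0,-.05,.04))[0],160,120,5))
E
```

```text
t=30.87 pos=[ 5.859e-01 -3.000e-04  1.988e-01] psi=1.656 tilt=[ 0.0003 -0.0002] F=[-0.3  0.2  0.3] w=0.0557 d_tool=[-104.3  -96.3  102.5] yaw=-0.003 d_afterturn=[-104.   -96.6  102.4]
```

View pics/s_side.png

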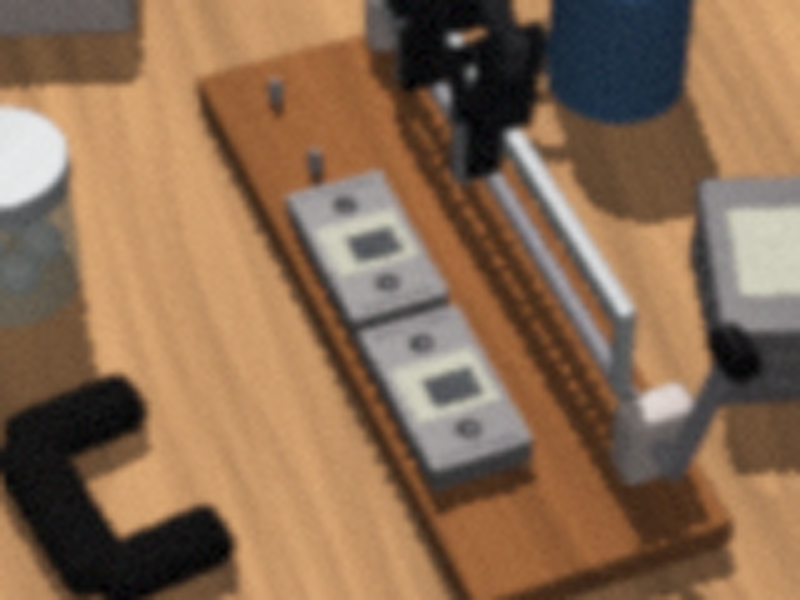

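View pics/s_top.png

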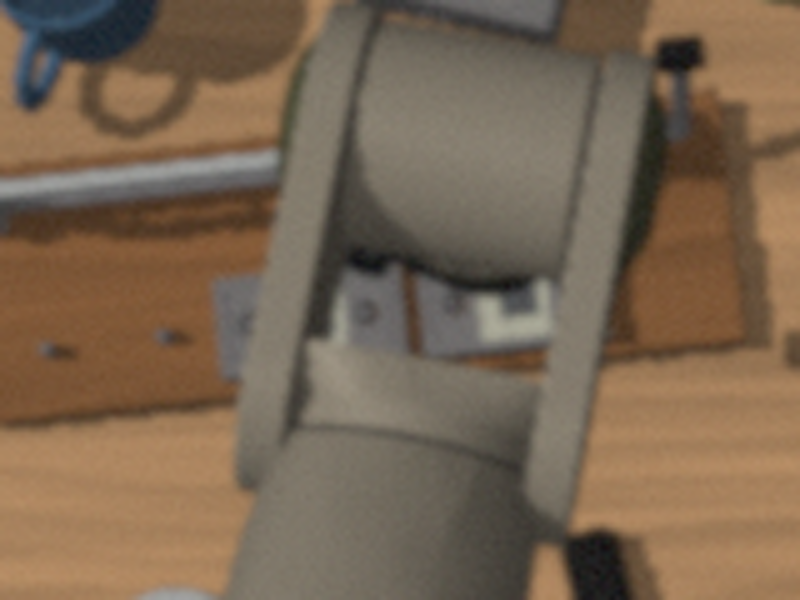

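>>> move_arm(targets=[[0.1,-10,-10,0,0],[0.1,-20,-18,0,0],[0.1,-25,-22,0,0],[0.1,-25,-22,0,0],[0.1,-15,-15,10,0],[0.1,-9,-9,20,0],[0.1,0,0,25,0],[0.1,0,0,15,0],[0.1,0,0,5,0],[0.1,0,0,0,0],[0.1,0,0,0,0],[0.1,0,0,0,0]])

```text
time_s: 31.97
position: [0.6985, -0.0869, 0.1251]
ee_rot: [-0.044, 0.999, -0.0, 0.001]
wrist_force: [0.1, -0.6, -0.5]
width: 0.0469
```

```bash
python3 - <<'E'
from h import *
go([.698,-.0873,.0964],np.pi/2+PA)
im=snapshot('side'); cv2.imwrite('pics/u.png',crop(im,*proj('side',[.698,-.0873,.11])[0],110,90,6))
E
```

```text
t=31.97 pos=[ 0.6985 -0.0869  0.1251] psi=1.658 tilt=[ 0.0027 -0.0008] F=[ 0.1 -0.6 -0.5] w=0.0469 d_tool=[ 0.6 -0.4 28.7] yaw=-0.001 d_afterturn=[ 0.5 -0.4 28.7]
```

View pics/u.png

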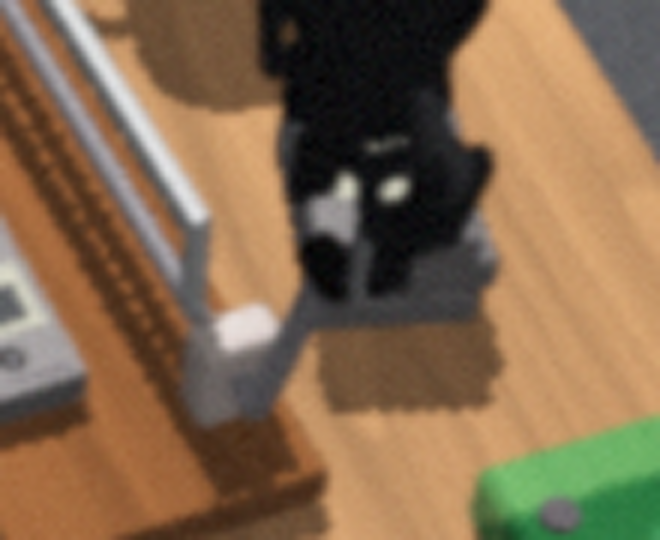

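>>> move_arm(targets=[[0.1,0.5,-0.4,8,0],[0.1,0,0,10,0],[0.1,0,0,7,0],[0.1,0,0,3,0],[0.1,0,0,0,0],[0.1,0,0,0,0],[-1,0,0,0,0],[-1,0,0,0,0],[-1,0,0,0,0],[-1,0,0,0,0],[-1,0,0,0,0]], force=40)

```text
time_s: 32.93
position: [0.6977, -0.0873, 0.0959]
ee_rot: [-0.044, 0.999, -0.0, 0.001]
wrist_force: [0.6, 0.3, 2.9]
width: 0.0231
```

```bash
python3 lev.py; python3 - <<'E'
import numpy as np
q=np.arange(1.6,-.1,-.14)
x=75-75*np.cos(q+.35); z=44.5+75*np.sin(q+.35)
print(np.round(np.c_[q[1:],-np.diff(x),-np.diff(z)],1).tolist())
E
```

```text
press frame 0.10349185074497205 -0.20147857452324805 0.11486616106069757 q 1.6055269212551289 r 0.0759156254093569 [0.62692769 0.34008256 2.88215547] 0.023103713839335804 32.9333
[[1.5, 10.0, -3.2], [1.3, 10.3, -1.8], [1.2, 10.5, -0.3], [1.0, 10.4, 1.2], [0.9, 10.2, 2.6], [0.8, 9.7, 4.0], [0.6, 9.0, 5.3], [0.5, 8.2, 6.5], [0.3, 7.2, 7.6], [0.2, 6.1, 8.5], [0.1, 4.8, 9.3], [-0.1, 3.5, 9.9]]
```

>>> move_arm(targets=[[-1,10,0,-3.2,0],[-1,10.3,0,-1.8,0],[-1,10.5,0,-0.3,0],[-1,10.4,0,1.2,0],[-1,10.2,0,2.6,0],[-1,9.7,0,4,0],[-1,9,0,5.3,0],[-1,0,0,0,0]])

```text
time_s: 33.6
position: [0.6276, -0.0937, 0.0884]
ee_rot: [-0.043, 0.999, -0.0, 0.001]
wrist_force: [0.3, 0.5, 4.1]
width: 0.0229
```

```bash
python3 lev.py
```

```text
press frame 0.03307905808477524 -0.20162940618784378 0.10735099394685715 q 0.6325703789093273 r 0.07554874460351756 [0.27943177 0.51469401 4.09138243] 0.022914410527826452 33.6
```

>>> move_arm(targets=[[-1,8.2,0,6.5,0],[-1,7.2,0,7.6,0],[-1,6.1,0,8.5,0],[-1,4.8,0,9.3,0],[-1,1.5,0,5,0],[-1,0,0,0,0],[-1,0,0,0,0],[-1,0,0,0,0]])

```text
time_s: 34.27
position: [0.5994, -0.0963, 0.051]
ee_rot: [-0.044, 0.999, -0.0, -0.001]
wrist_force: [-5.5, -1.2, 4.3]
width: 0.0235
```

```bash
python3 lev.py
```

```text
press frame 0.004747099584698197 -0.20167646835953099 0.07004311236447547 q -0.0012717022461541383 r 0.0747523953196587 [-5.48173465 -1.19623797  4.34053095] 0.023462509815109812 34.2667
```

>>> move_arm(targets=[[-1,0,0,2,0],[-1,0,0,0,0],[-1,0,0,0,0]])

```text
time_s: 34.52
position: [0.5989, -0.0963, 0.0494]
ee_rot: [-0.044, 0.999, -0.0, -0.001]
wrist_force: [-8.7, -3.7, 8.6]
width: 0.0232
```

```bash
python3 lev.py
```

```text
press frame 0.004314499469553517 -0.20168374820249296 0.06837147230263188 q -0.024312177961592574 r 0.07460755441062969 [-8.71977316 -3.73060315  8.5507693 ] 0.023150472169664094 34.5167
```

>>> move_arm(targets=[[-1,0,0,-1,0],[0.1,0,0,0,0],[0.1,0,0,0,0],[0.1,0,0,0,0],[0.1,0,0,-10,0],[0.1,0,0,-20,0],[0.1,0,0,-30,0],[0.1,0,0,-30,0],[0.1,0,0,-30,0],[0.1,0,0,-20,0],[0.1,0,0,-10,0],[0.1,0,0,0,0]])

```text
time_s: 35.52
position: [0.6006, -0.0959, 0.2021]
ee_rot: [-0.044, 0.999, -0.001, 0.002]
wrist_force: [0.5, -0.4, 0.3]
width: 0.0468
```

```bash
python3 - <<'E'
from h import *
go([.474,.388,.2],-.2375+np.pi/2)
im=snapshot('side'); cv2.imwrite('pics/v.png',crop(im,*proj('side',press(.02,-.04,.04))[0],160,120,5))
E
```

```text
t=35.52 pos=[ 0.6006 -0.0959  0.2021] psi=1.658 tilt=[ 0.0042 -0.0015] F=[ 0.5 -0.4  0.3] w=0.0468 d_tool=[ 83.9 493.1   0.9] yaw=0.325 d_afterturn=[236.9 440.6   2.1]
```

View pics/v.png

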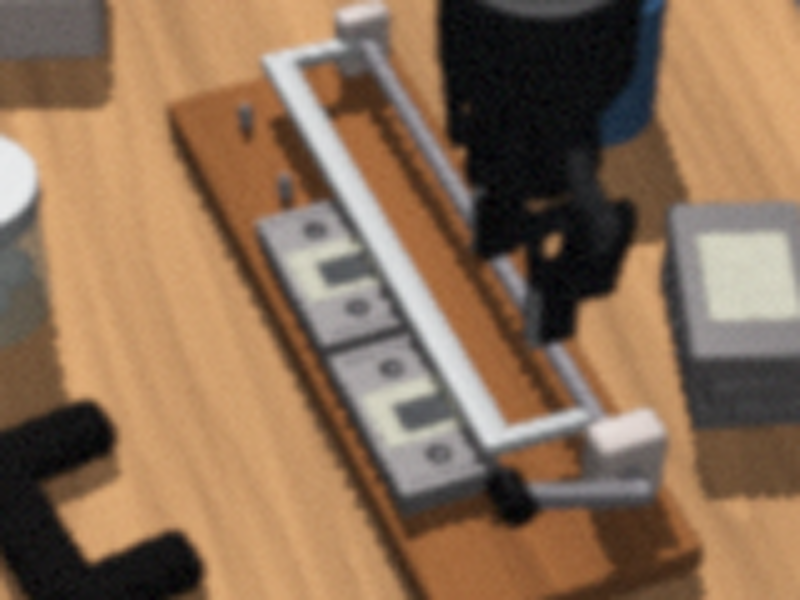

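>>> move_arm(targets=[[0.1,0,0,0,0.1],[0.1,0,0,0,0.12],[0.1,0,0,0,0.105],[0.1,10,18,0,0],[0.1,14,27,0,0],[0.1,18,34,0,0],[0.1,18,34,0,0],[0.1,18,34,0,0],[0.1,18,34,0,0],[0.1,18,34,0,0],[0.1,18,34,0,0],[0.1,18,34,0,0]])

```text
time_s: 36.57
position: [0.5194, 0.2162, 0.1977]
ee_rot: [0.119, 0.993, -0.001, -0.002]
wrist_force: [-0.3, 0.2, -0.2]
width: 0.0468
```

>>> move_arm(targets=[[0.1,18,34,0,0],[0.1,18,34,0,0],[0.1,18,34,0,0],[0.1,15,25,0,0],[0.1,11,18,10,0],[0.1,6,10,20,0],[0.1,0,0,20,0],[0.1,0,0,10,0],[0.1,0,0,0,0],[0.1,0,0,0,0],[0.1,0,0,0,0]])

```text
time_s: 37.48
position: [0.4743, 0.3852, 0.1404]
ee_rot: [0.119, 0.993, 0.0, 0.0]
wrist_force: [0.1, -0.3, -0.9]
width: 0.0469
```

```bash
python3 - <<'E'
from h import *
go([.474,.388,.064],-.2375+np.pi/2)
for n in('side','top'):
    im=snapshot(n); cv2.imwrite(f'pics/w_{n}.png',crop(im,*proj(n,[.474,.388,.08])[0],100,80,7))
    for l in('knob_grip',):
        for r in place_of(n,l)[:2]: print(n,l,r['score'],r['xy'],back(n,r['xy'],.076))
E
```

```text
t=37.48 pos=[0.4743 0.3852 0.1404] psi=1.332 tilt=[0.001  0.0005] F=[ 0.1 -0.3 -0.9] w=0.0469 d_tool=[ 1.1  2.6 76.4] yaw=-0.001 d_afterturn=[ 1.   2.6 76.4]
side knob_grip 0.93 [248.0, 130.6] [[0.47997609 0.38603013 0.076     ]]
top knob_grip 0.7 [134.4, 265.3] [[0.47982841 0.38875211 0.076     ]]
top knob_grip 0.66 [296.0, 296.3] [[ 0.39456261 -0.00870012  0.076     ]]
```

View pics/w_side.png

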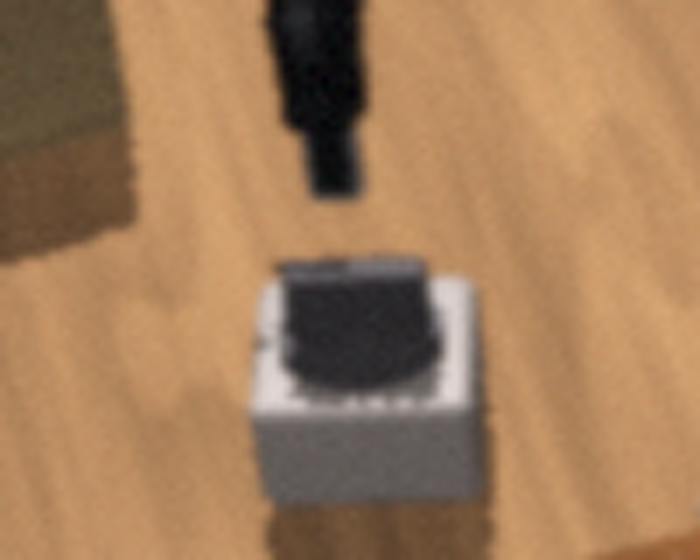

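View pics/w_top.png

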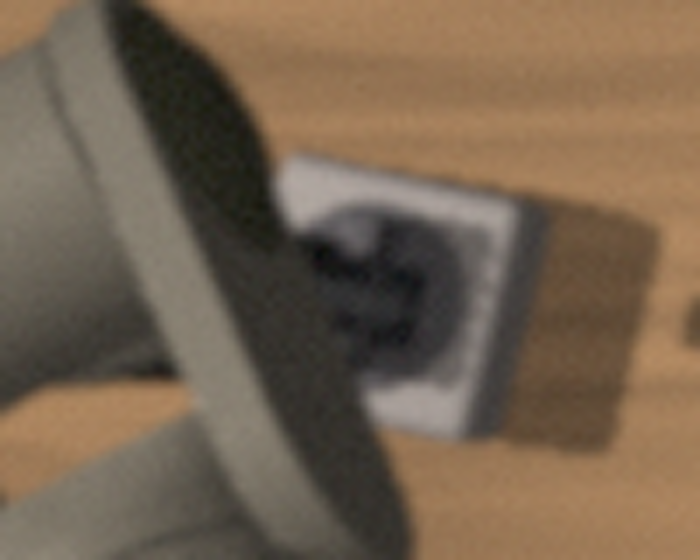

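>>> move_arm(targets=[[0.1,-1,3,5,0],[0.1,0,0,15,0],[0.1,0,0,20,0],[0.1,0,0,18,0],[0.1,0,0,12,0],[0.1,0,0,6,0],[0.1,0,0,2,0],[0.1,0,0,0,0],[0.1,0,0,0,0]])

```text
time_s: 38.43
position: [0.4758, 0.3884, 0.0624]
ee_rot: [0.119, 0.993, 0.0, 0.001]
wrist_force: [-0.0, -0.5, -0.4]
width: 0.0471
```

```bash
python3 - <<'E'
from h import *
go([.476,.388,.062],-.2375+np.pi/2)
for n in('side',):
    im=snapshot(n); cv2.imwrite(f'pics/x_{n}.png',crop(im,*proj(n,[.474,.388,.08])[0],100,80,7))
E
```

```text
t=38.43 pos=[0.4758 0.3884 0.0624] psi=1.333 tilt=[0.0012 0.0007] F=[-0.  -0.5 -0.4] w=0.0471 d_tool=[-0.2 -0.3  0.4] yaw=-0.000 d_afterturn=[-0.2 -0.3  0.4]
```

View pics/x_side.png

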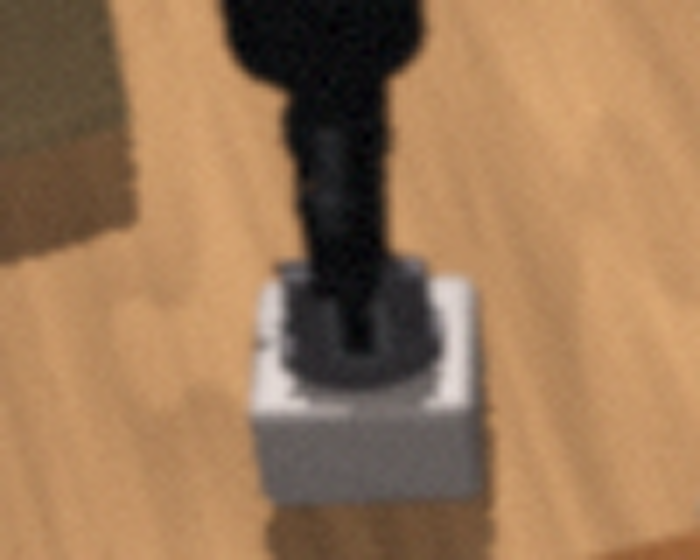

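Well centred over the knob; close on it.

>>> move_arm(targets=[[-1,0,0,0,0],[-1,0,0,0,0],[-1,0,0,0,0],[-1,0,0,0,0],[-1,0,0,0,0],[-1,0,0,0,0]], force=60)

```text
time_s: 38.98
position: [0.4759, 0.3892, 0.0625]
ee_rot: [0.119, 0.993, 0.001, 0.001]
wrist_force: [0.1, 5.9, 3.5]
width: 0.015
```

```bash
python3 - <<'E'
from h import *
go([.476,.388,.062],-.2375+np.pi/2); print(sense()['wrist_torque'])
E
```

```text
t=38.98 pos=[0.4759 0.3892 0.0625] psi=1.333 tilt=[0.0021 0.0025] F=[0.1 5.9 3.5] w=0.0150 d_tool=[-0.4 -1.1  0.5] yaw=-0.000 d_afterturn=[-0.4 -1.1  0.5]
[0.86194934 0.06414239 0.04178303]
```

>>> move_arm(targets=[[-1,0,1,0,0],[-1,0,0,-4,0],[-1,0,0,-5,0],[-1,0,0,-4,0],[-1,0,0,-1,0],[-1,0,0,0,0],[-1,0,0,0,0],[-1,0,0,0,0]])

```text
time_s: 39.65
position: [0.4758, 0.3893, 0.076]
ee_rot: [0.119, 0.993, 0.0, 0.0]
wrist_force: [1.1, 4.8, 1.5]
width: 0.0149
```

```bash
python3 - <<'E'
from h import *
go([.476,.388,.062],-.2375+np.pi/2-1.2); print(sense()['wrist_torque'])
for n in('side',):
    im=snapshot(n); cv2.imwrite(f'pics/y_{n}.png',crop(im,*proj(n,[.474,.388,.08])[0],100,80,7))
E
```

```text
t=39.65 pos=[0.4758 0.3893 0.076 ] psi=1.333 tilt=[0.0008 0.0006] F=[1.1 4.8 1.5] w=0.0149 d_tool=[-0.5 -1.3 14. ] yaw=1.200 d_afterturn=[-1.3 -0.  14. ]
[ 0.7182744  -0.25738457 -0.01702392]
```

View pics/y_side.png

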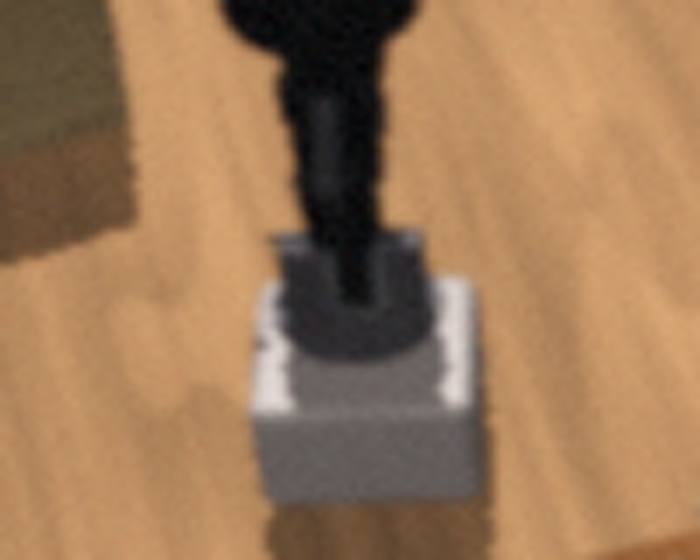

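>>> move_arm(targets=[[-1,0,0,0,0.06],[-1,0,0,0,0.1],[-1,0,0,0,0.12],[-1,0,0,0,0.12],[-1,0,0,0,0.12],[-1,0,0,0,0.12],[-1,0,0,0,0.12],[-1,0,0,0,0.12],[-1,0,0,0,0.12],[-1,0,0,0,0.12],[-1,0,0,0,0.08],[-1,0,0,0,0]])

```text
time_s: 40.7
position: [0.4741, 0.3882, 0.0749]
ee_rot: [0.66, 0.752, -0.002, -0.001]
wrist_force: [-4.2, -0.4, 1.5]
width: 0.015
```

>>> move_arm(targets=[[-1,0,0,0,0.02],[-1,0,0,0,0],[-1,0,0,0,0]])

```text
time_s: 40.95
position: [0.4741, 0.3883, 0.075]
ee_rot: [0.665, 0.747, -0.002, -0.001]
wrist_force: [-5.4, -1.0, 2.3]
width: 0.015
```

```bash
python3 - <<'E'
from h import *
go([.476,.388,.062],-.2375+np.pi/2-1.2); print(sense()['wrist_torque'])
for n in('side','top'):
    im=snapshot(n); cv2.imwrite(f'pics/z_{n}.png',crop(im,*proj(n,[.474,.388,.08])[0],100,80,7))
E
```

```text
t=40.95 pos=[0.4741 0.3883 0.075 ] psi=0.115 tilt=[-0.0041 -0.0025] F=[-5.4 -1.   2.3] w=0.0150 d_tool=[-0.5  1.9 13. ] yaw=-0.018 d_afterturn=[-0.5  1.8 13. ]
[-0.25118931  1.20855497  0.00500827]
```

View pics/z_side.png

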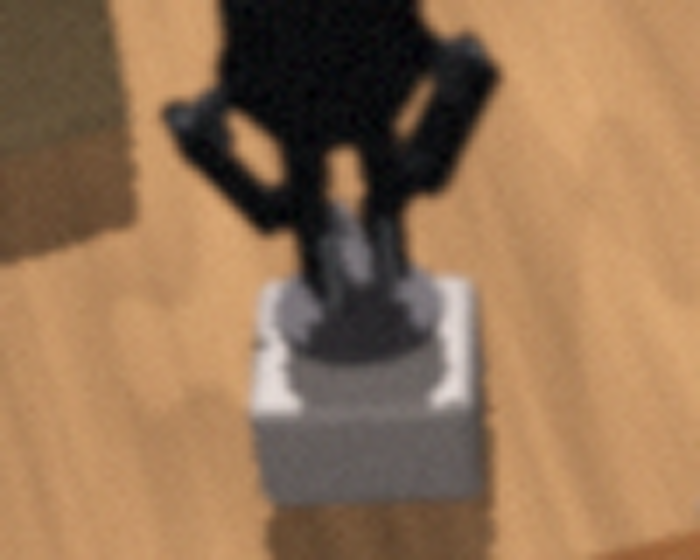

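>>> move_arm(targets=[[-1,0,-1,2,0],[-1,0,0,3,0],[-1,0,0,3,0],[-1,0,0,3,0],[-1,0,0,2,0],[-1,0,0,2,0],[-1,0,0,0,0],[-1,0,0,0,0]])

```text
time_s: 41.72
position: [0.4742, 0.3885, 0.0623]
ee_rot: [0.666, 0.746, -0.0, 0.0]
wrist_force: [-9.6, -5.3, 18.6]
width: 0.0149
```

```bash
python3 - <<'E'
from h import *
go([.476,.388,.0625],-.2375+np.pi/2-1.2); print(sense()['wrist_torque'])
E
```

```text
t=41.72 pos=[0.4742 0.3885 0.0623] psi=0.114 tilt=[-0.0003 -0.0009] F=[-9.6 -5.3 18.6] w=0.0149 d_tool=[-0.7  1.7 -0.2] yaw=-0.019 d_afterturn=[-0.7  1.7 -0.2]
[-1.29659932  2.11299024  0.00596838]
```

>>> move_arm(targets=[[-1,0,0,1,0],[-1,0,0,0,0],[-1,0,0,-2,0],[0,0,0,0,0],[0,0,0,0,0],[0,0,0,0,0],[0.1,0,0,-10,0],[0.1,0,0,-20,0],[0.1,0,0,-30,0],[0.1,0,0,-30,0],[0.1,0,0,-20,0],[0.1,0,0,-10,0]])

```text
time_s: 42.72
position: [0.4756, 0.3895, 0.1854]
ee_rot: [0.666, 0.746, 0.003, 0.001]
wrist_force: [-0.1, 0.4, -0.4]
width: 0.0468
```

```bash
python3 - <<'E'
from h import *
go([.476,.388,.062])
E
```

```text
t=42.72 pos=[0.4756 0.3895 0.1854] psi=0.113 tilt=[0.0051 0.0027] F=[-0.1  0.4 -0.4] w=0.0468 d_tool=[ -1.8  -0.5 123.4]
```

>>> move_arm(targets=[[0.1,-10,-10,-10,0],[0.1,-15,-20,-10,0],[0.1,-20,-25,0,0],[0.1,-20,-25,0,0],[0.1,-20,-25,0,0],[0.1,-20,-25,0,0],[0.1,-10,-20,0,0],[0.1,-5,-10,0,0],[0.1,0,0,0,0],[0.1,0,0,0,0]])

```text
time_s: 43.55
position: [0.3295, 0.2518, 0.2018]
ee_rot: [0.666, 0.746, 0.0, 0.0]
wrist_force: [0.8, 0.1, 0.3]
width: 0.0471
```

```bash
python3 - <<'E'
from h import *
go([.476,.388,.062])
for n in('side','top'):
    im=snapshot(n); cv2.imwrite(f'pics/za_{n}.png',crop(im,*proj(n,[.474,.388,.06])[0],100,80,7)); cv2.imwrite(f'pics/zb_{n}.png',im)
E
```

```text
t=43.55 pos=[0.3295 0.2518 0.2018] psi=0.113 tilt=[0.0007 0.0003] F=[0.8 0.1 0.3] w=0.0471 d_tool=[118.8 160.7 139.9]
```

View pics/za_side.png

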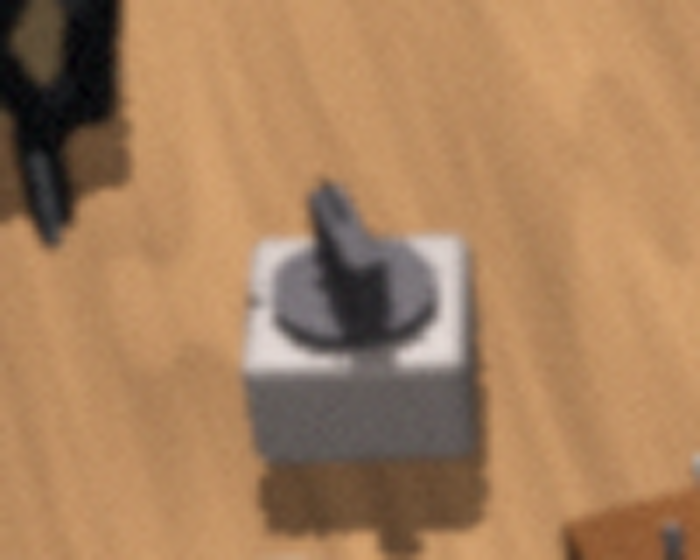

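View pics/za_top.png

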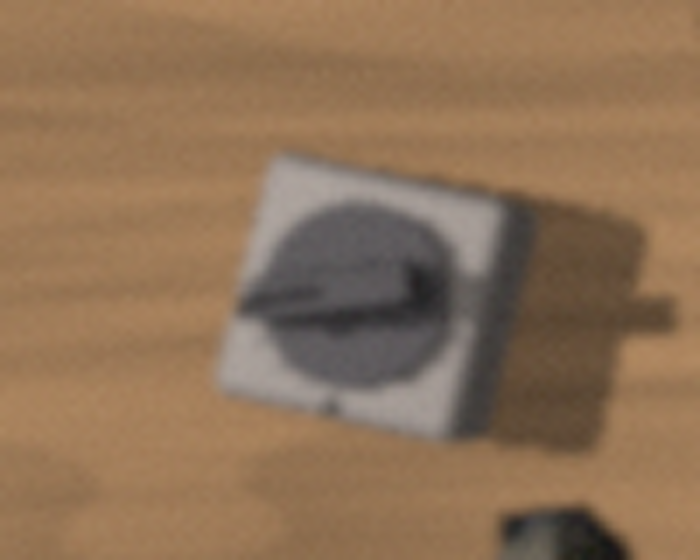

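View pics/zb_side.png

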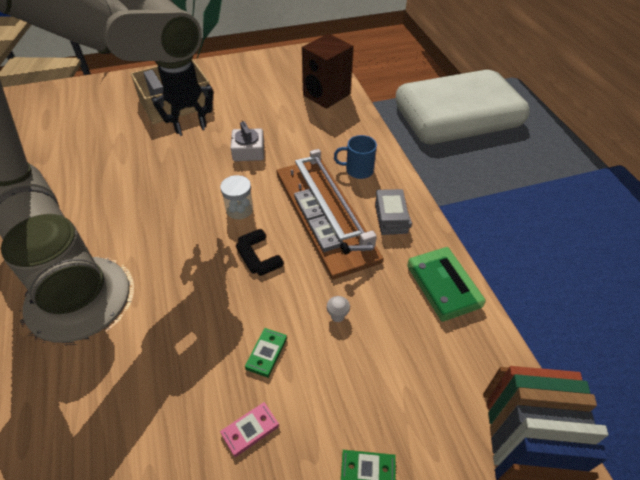

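View pics/zb_top.png

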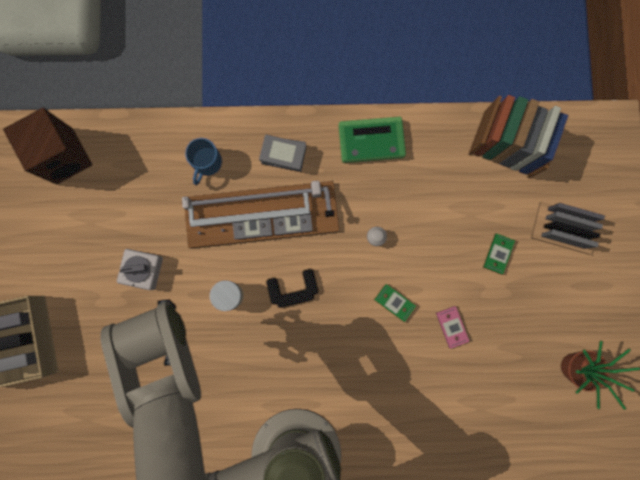

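```bash
python3 - <<'E'
from h import *
print(sense()['joint_vel'].round(4)); print(sign_off())
E
```

```text
[ 0.0019  0.0066 -0.0025  0.0014  0.0021 -0.0009]
the job is handed in; nothing more can be done
None
```

The job is handed in at about 44 s, with every step done; sign_off reports no verdict.

- **Press and shells:** I raised the bar to its stop. There were only two grey shells with holes. I seated one on the middle pair of pins and one on the right-hand pair, pressing each down until it bottomed. The second shell was knocked aside during the run, so I located it again before picking it up. I then lowered the bar until the lever met its stop.
- **Timer:** I pulled the knob up about 13.5 mm, turned it clockwise about 1.22 rad and pushed it back in.
- **Last pictures:**
  - Pins showed in all four holes after seating, and both shells still lie under the lowered bar.
  - The knob points at the stroke, and its disc sits as low as at the start.
  - The jar, mushroom and other things stand where they were, and the arm is clear of everything.
- **Disagreement between checks:** The two cameras differed by about 2.4 mm on where the press lies along the pin row. The side-camera correction put the first shell about 1.5 mm off, so I eased it onto the pins by the wrist-force reading. The second shell went on freely.

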